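# Fetch the rosette from behind the colour jars

### The arm

A 7-joint arm with a two-finger parallel gripper is mounted at the origin on the work surface. World frame = base frame: x ahead of the robot, y to its left, z up, the work surface at z = 0. Lengths are in m, angles in rad, forces in N, time in s.
With the tool pointing down it reaches from about 0.4 to 0.85 m from the base axis. Payload 10.4 kg.
Tool frame: the origin (TCP) lies on the centre line of the jaws, within the pads' length; the fingertips stand ahead of it and the grasp point (between the pads) lies 3 mm ahead of it (robot.nose_length is the z of the fingertips in the tool frame, in m); z points along the fingers, y is the line along which they close (so a half turn about z gives the same grasp; the last joint's range is limited). The gripper opens to 85 mm and grips with 20 to 120 N. Pads are 22 mm wide; open, the fingers measure 114 mm over their backs; the gripper's body (76 mm by 85 mm) begins 54 mm behind the grasp point. The pads swing forward as they close: fully open they stand 13 mm farther back than shut.
Start: joints at [1.295, 0.332, -0.065, 1.46, 0.022, 1.35, -0.088], TCP at [0.156, -0.605, 0.253] pointing down, gripper open.
Joint ranges: [-2.6, 2.6], [-0.5, 2.12], [-1.47, 1.34], [0.16, 2.42], [-1.27, 4.41], [0.06, 2.06], [-2.6, 2.6]. Speed limits (rad/s): [2.22, 2.22, 2.79, 2.79, 3.14, 3.14, 3.14].

### API

Orientations are given as a unit quaternion [w, x, y, z].
In Python, from bench import readout, grab_frame, get_calibration, robot gives the robot as it stands. The module is installed in compiled form; this text tells all that it offers.
- The arm moves only by the tool move_arm, never from a script. Its argument "steps" is a list of rows, each an object with "claw": the opening, from 0 (shut) to 1 (fully open); "translation": the shift along the tool's x, y, z in mm, a list of three; "dr": the turn, a rotation vector about the tool's x, y, z in rad, a list of three. A call has 1 to 20 rows; each row shifts and turns the commanded pose from where the row before left it, along the tool's axes as they then stand; what a row does not reach is not made up. A row lasts 1/10 s, in which the tool goes at most 50 mm and 8.59 degrees, less where a joint would pass 70% of its speed; a pose out of reach is approached as far as the arm can. A call with a gripper value outside its range is refused whole. The fingers move at their own pace and stop on an object; "newtons" is the grip in N (left out, the last holds). Time passes only in rows, so rows that do not move let the fingers close. It gives the time, the measured TCP pose, the force, the opening and the grip force at its end, in the units of the state.
- readout.get_obs(): the state, without advancing time (a new reading comes with each control period).
- grab_frame(name): name is "scene" or "side" or "wrist"; returns (picture, depth): 420x560x3 uint8, blue, green, red; 420x560 float32, m along the optical axis (not along the pixel's ray), 0 where there is no reading.
- get_calibration(name): a dict with "fx", "fy", "cx", "cy" (pixels), "rvec" (rotation vector, rad) and "tvec" (3), from world to camera coordinates, as OpenCV has them. Camera axes: x right, y down, z forward; pixel columns grow to the right and rows downward; lengths in m; the calibration is good to about 2 mm. A picture is of the moment at which its call begins: read the wrist's pose just before it. get_calibration takes no time and is no camera call; for the wrist camera it gives the pose at the moment of the call.
- robot.hand_in(): hands the job in; it is judged then, once.
The state is a dict: "time_s": time; "q": joint angles; "joint_velocities": joint speeds; "effort": joint torques, N m; "position": TCP position; "tool_rot": TCP orientation; "contact_force": force on the tool from outside, world axes, zero at the start; "ft_torque": the same for the moment, N m; "width": finger opening in m; "grip_force": force on a finger pad.
Only numpy, scipy, OpenCV 4.12 (cv2) and the standard library are available. Lean on these libraries where they do the work, as an engineer would, in place of code of your own. Each camera call takes 0.05 s, during which the arm holds its last target. There are 200 camera calls.

### The job

Get the amber glass rosette out from behind the jars: first clear all three colour jars into the grey side tray and leave them standing there, then fetch the rosette and lay it flat in the empty round opening at the centre of the stained-glass panel, and only after that put every jar back upright on the disc of its own colour in the rack. Set things down gently, without dropping them or tipping them over, and leave the tin in the tray and the black weight on the panel where they are.

Things in the scene. Friction and masses are not known exactly. Their poses are not given: they have to be found in the camera images.
- jar_blue: blue jar of glass colour: straight upright cylinder 42 mm in diameter and 115 mm high, blue glass with a white paper band and a ribbed blue screw lid (top 23 mm, ribs stand under 1 mm proud and are for looks). 200 g, give or take 30 %. Origin: centre of its underside, z up. It starts upright on the blue disc.
- jar_green: green jar of glass colour: straight upright cylinder 42 mm in diameter and 115 mm high, green glass with a white paper band and a ribbed green screw lid (top 23 mm, ribs stand under 1 mm proud and are for looks). 200 g, give or take 30 %. Origin: centre of its underside, z up. It starts upright on the green disc.
- jar_red: red jar of glass colour: straight upright cylinder 42 mm in diameter and 115 mm high, red glass with a white paper band and a ribbed red screw lid (top 23 mm, ribs stand under 1 mm proud and are for looks). 200 g, give or take 30 %. Origin: centre of its underside, z up. It starts upright on the red disc.
- disc_blue: blue disc, 56 mm across, 2 mm thick, fixed on the 6 mm floor of the plywood rack (170 x 190 mm, lip 11 mm high): home of the blue jar, shows as a 7 mm rim under it. Origin: centre of its underside, 6 mm above the table; a jar on it stands 8 mm above the table. Discs lie left, right and robot-side of the rosette, about 56 mm from it, 79 or 112 mm apart; which is where varies.
- disc_green: green disc, 56 mm across, 2 mm thick, fixed on the 6 mm floor of the plywood rack (170 x 190 mm, lip 11 mm high): home of the green jar, shows as a 7 mm rim under it. Origin: centre of its underside, 6 mm above the table; a jar on it stands 8 mm above the table. Discs lie left, right and robot-side of the rosette, about 56 mm from it, 79 or 112 mm apart; which is where varies.
- disc_red: red disc, 56 mm across, 2 mm thick, fixed on the 6 mm floor of the plywood rack (170 x 190 mm, lip 11 mm high): home of the red jar, shows as a 7 mm rim under it. Origin: centre of its underside, 6 mm above the table; a jar on it stands 8 mm above the table. Discs lie left, right and robot-side of the rosette, about 56 mm from it, 79 or 112 mm apart; which is where varies.
- rosette: amber cast-glass rosette: round, 50 mm in diameter, vertical side up to 16 mm, bevelled above to a flat top at 22 mm, 100 g. Origin: centre of its underside, z up. It starts lying flat on the rack floor (6 mm above the table), behind and between the three tall jars, which leave no room for a gripper's body.
- panel: half-built stained-glass panel on a fixed cork board 190 x 190 mm, 6 mm thick; blue, violet and pale glass pieces and a dark metal ring stand 4 mm above it (10 mm above the table). The round opening inside the ring, 68 mm wide, at the board's centre, has the cork as its floor, 6 mm above the table. Origin: centre of the board's underside, straight below the opening's centre.
- tray: grey open side tray, fixed, 190 x 190 mm outside, walls 4 mm thick and 14 mm high, floor surface 4 mm above the table. Origin: centre of its underside; x and y along its sides. Empty but for the tin in its +x +y corner; the jars fit in the other three corners (for instance 45 mm from the centre along each axis).
- tin: small steel tin with yellow top, 36 mm in diameter, 30 mm high, standing loose in the grey tray's +x +y corner, about 62 mm from the tray's centre along each axis. Origin: centre of its underside. To be left where it is.
- weight: small black iron weight, upright cylinder 18 mm in diameter, 25 mm high, loose on the cork board's +x +y corner, about 82 mm from the board's centre along each axis. Origin: centre of its underside. To be left where it is.

How it is judged:
On the way, in this order (a step that is already met when the one before it is completed fails the run):
1. all three jars stand released in the grey tray, the rosette still in its place (x of jar_blue in the frame of tray between -0.085 and 0.085 m and y of jar_blue in the frame of tray between -0.085 and 0.085 m and z of each of jar_blue, jar_green, jar_red in the frame of tray below 0.012 m and angle between each of jar_blue, jar_green, jar_red's own z axis and vertical below 0.1 rad and contact force between the fingers and jar_blue below 0.5 N and x of jar_green in the frame of tray between -0.085 and 0.085 m and y of jar_green in the frame of tray between -0.085 and 0.085 m and contact force between the fingers and jar_green below 0.5 N and x of jar_red in the frame of tray between -0.085 and 0.085 m and y of jar_red in the frame of tray between -0.085 and 0.085 m and contact force between the fingers and jar_red below 0.5 N and distance of rosette from where it was at the start of the episode below 0.02 m), for 0.2 s.
2. the rosette lies flat in the panel's opening, released, while the three jars still stand in the tray (horizontal distance between rosette and panel below 0.012 m and z of rosette in the frame of panel between 0.003 and 0.0085 m and angle between rosette's own z axis and vertical below 0.08 rad and contact force between the fingers and rosette below 0.5 N and x of jar_blue in the frame of tray between -0.085 and 0.085 m and y of jar_blue in the frame of tray between -0.085 and 0.085 m and z of each of jar_blue, jar_green, jar_red in the frame of tray below 0.012 m and angle between each of jar_blue, jar_green, jar_red's own z axis and vertical below 0.1 rad and contact force between the fingers and jar_blue below 0.5 N and x of jar_green in the frame of tray between -0.085 and 0.085 m and y of jar_green in the frame of tray between -0.085 and 0.085 m and contact force between the fingers and jar_green below 0.5 N and x of jar_red in the frame of tray between -0.085 and 0.085 m and y of jar_red in the frame of tray between -0.085 and 0.085 m and contact force between the fingers and jar_red below 0.5 N), for 0.2 s.
At the end, for the whole second after the job is handed in: The rosette lies flat on the cork in the panel's opening, its centre within 12 mm of the opening's centre; each jar stands upright on the disc of its own colour, centre within 12 mm of the disc's centre; all is released and at rest (horizontal distance between rosette and panel below 0.012 m and z of rosette in the frame of panel between 0.003 and 0.0085 m and angle between each of rosette, jar_blue, jar_green, jar_red's own z axis and vertical below 0.08 rad and contact force between the fingers and rosette below 0.5 N and horizontal distance between jar_blue and disc_blue below 0.012 m and z of jar_blue in the frame of disc_blue between -0.001 and 0.006 m and linear speed of each of jar_blue, jar_green, jar_red, rosette below 0.02 m/s and contact force between the fingers and jar_blue below 0.5 N and horizontal distance between jar_green and disc_green below 0.012 m and z of jar_green in the frame of disc_green between -0.001 and 0.006 m and contact force between the fingers and jar_green below 0.5 N and horizontal distance between jar_red and disc_red below 0.012 m and z of jar_red in the frame of disc_red between -0.001 and 0.006 m and contact force between the fingers and jar_red below 0.5 N); the robot touches nothing.
It fails at once if a jar is tipped over (angle between any of jar_blue, jar_green, jar_red's own z axis and vertical above 0.6 rad).
It fails at once if the glass rosette is tipped over (angle between rosette's own z axis and vertical above 0.7 rad).
It fails at once if a jar or the rosette is dropped: let go with its underside more than 35 mm above the table ((height (world z) of rosette above 0.035 m and contact force between the fingers and rosette below 0.02 N) or (height (world z) of jar_blue above 0.035 m and contact force between the fingers and jar_blue below 0.02 N) or (height (world z) of jar_green above 0.035 m and contact force between the fingers and jar_green below 0.02 N) or (height (world z) of jar_red above 0.035 m and contact force between the fingers and jar_red below 0.02 N)).
It fails at once if the tin in the grey tray is moved by more than 20 mm (distance of tin from where it was at the start of the episode above 0.02 m).
It fails at once if the black weight on the panel is moved by more than 20 mm (distance of weight from where it was at the start of the episode above 0.02 m).
It also fails if it takes over 147 s, if anything falls off the work surface, if the arm or the gripper's body presses on something with over 40 N, if the wrist force passes 120 N, or if a joint passes its speed limit or range.

## Working session

There is one attempt and no reset: what is moved stays moved. The work goes in short steps, Python scripts to look and compute and a tool call to move; the robot and the scene stay as the last step left them, time stands still between calls to the robot, and variables do not carry over. Pictures are saved under pics/ and viewed, at most 14 in all, crops included, and the job is handed in when it is done.

Besides the shell and the picture viewer there is one more tool, called after ">>>" by a JSON object that holds its "api" and its "payload", one argument or row to a line. move_arm: Moves the arm, as the interface text tells. Its arguments: {"type":"object","properties":{"steps":{"type":"array"},"newtons":{"type":"number"}},"required":["steps"]}

```bash
mkdir -p pics
python3 - <<'E'
from bench import readout, grab_frame, get_calibration, robot
import cv2,numpy as np
o=readout.get_obs(); print({k:np.round(v,4).tolist() for k,v in o.items()}); print(robot.nose_length)
for n in("scene","side"):
    p,d=grab_frame(n); cv2.imwrite(f"pics/{n}.png",p); np.save(n+".npy",d)
    c=get_calibration(n);R=cv2.Rodrigues(np.array(c["rvec"]))[0];print(n,c,-R.T@np.array(c["tvec"]))
E
```

```text
{'time_s': 0.0, 'q': [1.2954, 0.3329, -0.0647, 1.461, 0.0216, 1.3499, -0.0885], 'joint_velocities': [0.0006, -0.0001, -0.001, 0.0028, 0.0001, 0.0007, 0.0002], 'effort': [0.0017, -62.5452, 0.0502, -39.1621, 0.0163, 0.0096, -0.0001], 'position': [0.1562, -0.6048, 0.2525], 'tool_rot': [-0.0007, 0.992, 0.1261, -0.0001], 'contact_force': [0.7289, 0.4308, 0.7113], 'ft_torque': [0.0233, 0.0123, -0.0234], 'grip_force': 0.0, 'width': 0.0854}
0.022
scene {'fx': 435.4630805211137, 'fy': 435.4630805211137, 'cx': 285.67851741633467, 'cy': 208.12065283598068, 'rvec': array([ 1.56702674,  2.18132818, -0.72344024]), 'tvec': array([ 0.18928512, -0.41641334,  1.32055654])} [1.11824645 0.18612912 0.81730002]
side {'fx': 410.0917665372144, 'fy': 410.0917665372144, 'cx': 283.6269322763833, 'cy': 207.4559387465828, 'rvec': array([ 2.41473771, -0.04880498,  0.04189037]), 'tvec': array([-0.56565506,  0.04544503,  0.92929949])} [ 0.52541293 -0.60868528  0.73421517]
```

View pics/scene.png

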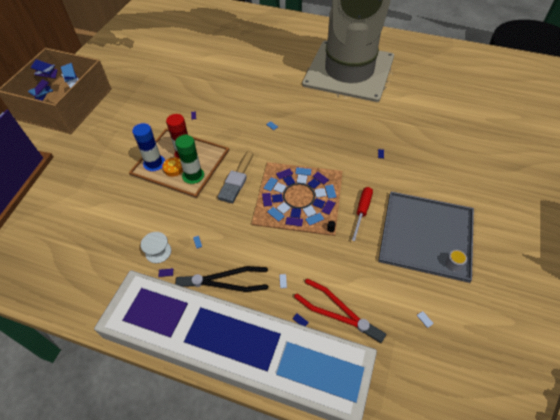

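View pics/side.png

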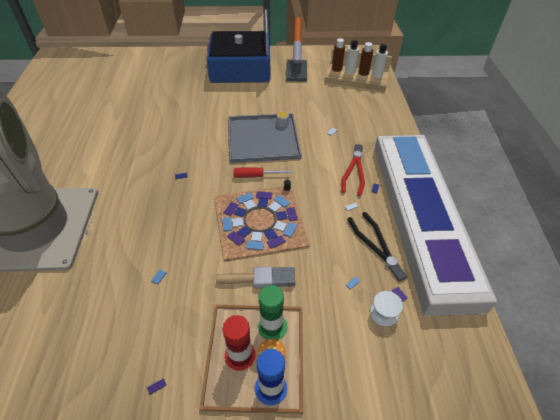

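The scene view shows the rack on the left with blue (147,145), red (177,130) and green (188,155) jars and the rosette at (172,166). The panel is near (298,196), the tray near (428,235). In the side view the tray is at (264,138), the panel at (261,220), the rack at (255,358), and the lids at (237,328), (271,295) and (271,362).

```bash
cat > h.py <<'E'
import cv2,numpy as np
from bench import readout, grab_frame, get_calibration
def cloud(d,c):
    R=cv2.Rodrigues(np.array(c["rvec"]))[0]; v,u=np.mgrid[:420,:560]
    P=np.stack([(u-c["cx"])/c["fx"]*d,(v-c["cy"])/c["fy"]*d,d],-1)
    W=(P-np.array(c["tvec"]))@R
    W[d<=0]=np.nan
    return W
def rays(pix,c,z):
    R=cv2.Rodrigues(np.array(c["rvec"]))[0]; pix=np.atleast_2d(pix).astype(float)
    D=np.c_[(pix[:,0]-c["cx"])/c["fx"],(pix[:,1]-c["cy"])/c["fy"],np.ones(len(pix))]@R
    C=-R.T@np.array(c["tvec"]); return C+D*((z-C[2])/D[:,2])[:,None]
HUE=dict(red=((0,6),(172,180)),green=((45,80),),blue=((105,125),),amber=((10,24),))
def mask(p,col,s=130,v=40):
    h=cv2.cvtColor(p,cv2.COLOR_BGR2HSV); m=np.zeros(h.shape[:2],bool)
    for a,b in HUE[col]: m|=(h[...,0]>=a)&(h[...,0]<=b)
    return m&(h[...,1]>s)&(h[...,2]>v)
E
python3 - <<'E'
from h import *
for n in("scene","side"):
    p=cv2.imread(f"pics/{n}.png"); c=get_calibration(n); W=cloud(np.load(n+".npy"),c)
    x,y,z=W[...,0],W[...,1],W[...,2]
    for col in("red","green","blue"):
        m=mask(p,col)&(z>.1)&(z<.14)
        zt=np.percentile(z[m],90); t=m&(abs(z-zt)<.005); q=W[t][:,:2].astype(np.float32)
        print(n,col,t.sum(),"top z",round(zt,4),np.round(cv2.minAreaRect(q)[0],4),np.round(cv2.minAreaRect(q)[1],4))
    m=mask(p,"amber",190,120)&(z<.05)&(z>.018)&(y<-.2)
    q=W[m];print("amber",m.sum(),q.min(0).round(3),q.max(0).round(3))
    # cork board / tray: by hue and by grey
    hsv=cv2.cvtColor(p,cv2.COLOR_BGR2HSV)
    g=(hsv[...,1]<70)&(hsv[...,2]<130)&(z<.03)&(z>-.01)&(x>.3)&(x<.9)
    nn,l,st,ce=cv2.connectedComponentsWithStats(g.astype(np.uint8))
    i=1+np.argmax(st[1:,4]); print("tray px",st[i],ce[i])
    hull=cv2.convexHull(W[l==i][:,:2].astype(np.float32)); print(cv2.minAreaRect(hull))
    cx=[(261,220),(298,196)][n=="scene"]
    print("panel approx",W[cx[1],cx[0]])
    a=p[cx[1]-55:cx[1]+55,cx[0]-60:cx[0]+60]; cv2.imwrite(f"pics/pan_{n}.png",cv2.resize(a,None,fx=5,fy=5))
E
```

```text
scene red 182 top z 0.124 [ 0.4753 -0.3115] [0.0415 0.0404]
scene green 208 top z 0.1239 [ 0.5315 -0.2595] [0.0401 0.0399]
scene blue 191 top z 0.1234 [ 0.5273 -0.3695] [0.0419 0.0382]
amber 218 [ 0.505 -0.336  0.018] [ 0.555 -0.293  0.033]
tray px [ 379  192   95   91 6343] [427.23159388 235.56834306]
((0.5171056985855103, 0.3094124495983124), (0.20457100868225098, 0.19475945830345154), 3.318511962890625)
panel approx [0.51071727 0.00429516 0.00561047]
side red 529 top z 0.1246 [ 0.4735 -0.316 ] [0.0424 0.0415]
side green 378 top z 0.1247 [ 0.5308 -0.2641] [0.0397 0.0368]
side blue 610 top z 0.1248 [ 0.5267 -0.3751] [0.0401 0.0412]Traceback (most recent call last):
  File "<stdin>", line 10, in <module>
    return umr_minimum(a, axis, None, out, keepdims, initial, where)
ValueError: zero-size array to reduction operation minimum which has no identity
```

Run:
```python
from h import *
out=[]
for n in("side","scene"):
    p=cv2.imread(f"pics/{n}.png"); c=get_calibration(n); W=cloud(np.load(n+".npy"),c)
    x,y,z=W[...,0],W[...,1],W[...,2]
    hsv=cv2.cvtColor(p,cv2.COLOR_BGR2HSV)
    g=(hsv[...,1]<70)&(hsv[...,2]<130)&(z<.03)&(z>-.01)&(x>.3)&(x<.75)&(y>.15)
    nn,l,st,ce=cv2.connectedComponentsWithStats(g.astype(np.uint8))
    i=1+np.argmax(st[1:,4])
    cn=max(cv2.findContours((l==i).astype(np.uint8),0,1)[0],key=cv2.contourArea)
    print(n,"tray@z.014",cv2.minAreaRect(rays(cn[:,0],c,.014)[:,:2].astype(np.float32)))
    print("cloud",cv2.minAreaRect(W[(l==i)][:,:2].astype(np.float32)))
    t=(hsv[...,0]>20)&(hsv[...,0]<35)&(hsv[...,1]>120)&(z>.02)&(z<.05)&(y>.2)
    print("tin",t.sum(),np.nanmean(W[t],0))
    cx=[(261,220),(298,196)][n=="scene"]
    a=p[cx[1]-50:cx[1]+50,cx[0]-60:cx[0]+60]; out.append(cv2.resize(a,None,fx=5,fy=5,interpolation=2)[:, :])
im=np.vstack(out); cv2.imwrite("pics/pan.png",cv2.resize(im,(360,600)))
cv2.imwrite("pics/pan_side.png",out[0])
```

```text
side tray@z.014 ((0.5223308801651001, 0.296948105096817), (0.19106101989746094, 0.20610328018665314), 3.527360200881958)
cloud ((0.5225696563720703, 0.31526508927345276), (0.1953226625919342, 0.21585114300251007), 3.6363844871520996)
tin 47 [0.57840947 0.36901883 0.03481956]
scene tray@z.014 ((0.5258492827415466, 0.3071693778038025), (0.19637490808963776, 0.19064682722091675), 3.4102420806884766)
cloud ((0.5171056985855103, 0.3094124495983124), (0.20457100868225098, 0.19475945830345154), 3.318511962890625)
tin 136 [0.57899732 0.37115202 0.03476788]
```

View pics/pan_side.png

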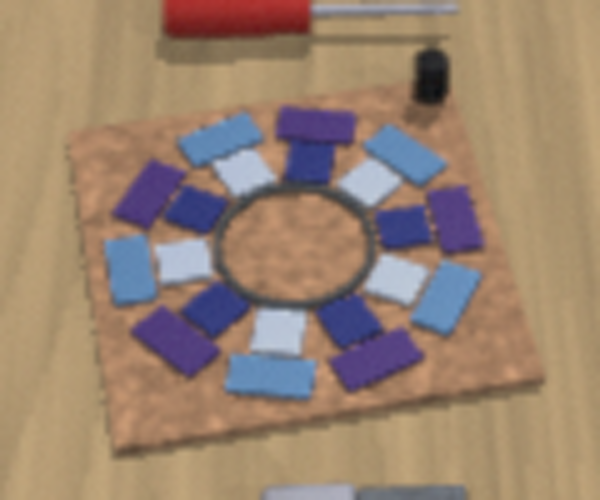

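Side view crop: the ring centre is at about (295,245), which is full-image pixel (260,219). The black weight is at (431,76). The tray centre comes out near (.521,.304) with 3.5° yaw, and jar spacings match the given 79/112 mm. I start with the green jar, moving to a point above it.

>>> {"api": "move_arm", "payload": {
  "steps": [
    {"claw": 0.72, "translation": [0, 0, 0], "dr": [0, 0, 0.127]},
    {"claw": 0.72, "translation": [0, 0, 0], "dr": [0, 0, 0.127]},
    {"claw": 0.72, "translation": [25, -23, 3], "dr": [0, 0, 0]},
    {"claw": 0.72, "translation": [25, -23, 3], "dr": [0, 0, 0]},
    {"claw": 0.72, "translation": [25, -23, 3], "dr": [0, 0, 0]},
    {"claw": 0.72, "translation": [25, -23, 3], "dr": [0, 0, 0]},
    {"claw": 0.72, "translation": [25, -23, 3], "dr": [0, 0, 0]},
    {"claw": 0.72, "translation": [25, -23, 3], "dr": [0, 0, 0]},
    {"claw": 0.72, "translation": [25, -23, 3], "dr": [0, 0, 0]},
    {"claw": 0.72, "translation": [25, -23, 3], "dr": [0, 0, 0]},
    {"claw": 0.72, "translation": [25, -23, 3], "dr": [0, 0, 0]},
    {"claw": 0.72, "translation": [25, -23, 3], "dr": [0, 0, 0]},
    {"claw": 0.72, "translation": [25, -23, 3], "dr": [0, 0, 0]},
    {"claw": 0.72, "translation": [25, -23, 3], "dr": [0, 0, 0]},
    {"claw": 0.72, "translation": [25, -23, 3], "dr": [0, 0, 0]},
    {"claw": 0.72, "translation": [25, -23, 3], "dr": [0, 0, 0]},
    {"claw": 0.72, "translation": [25, -21, 3], "dr": [0, 0, 0]},
    {"claw": 0.72, "translation": [0, 0, 0], "dr": [0, 0, 0]},
    {"claw": 0.72, "translation": [0, 0, 0], "dr": [0, 0, 0]}
  ]
}}

```text
time_s: 2.0
position: [0.5318, -0.262, 0.2077]
tool_rot: [-0.0, 1.0, 0.0, -0.0]
contact_force: [-1.1, -0.4, -0.9]
width: 0.0611
grip_force: 0.0
```

```bash
cat > jars.py <<'E'
from h import *
def jars(n="wrist"):
    c=get_calibration(n); p,d=grab_frame(n); W=cloud(d,c); z=W[...,2]
    for col in("red","green","blue"):
        m=mask(p,col)&(z>.08)&(z<.14)
        if m.sum()<60: continue
        zt=np.percentile(z[m],90); t=m&(abs(z-zt)<.005); r=cv2.minAreaRect(W[t][:,:2].astype(np.float32))
        print(n,col,t.sum(),"top",round(zt,4),np.round(r[0],4),np.round(r[1],4))
    return p,W
if __name__=="__main__":
    p,W=jars(); cv2.imwrite("pics/w1.png",p)
E
python3 jars.py
```

```text
wrist red 714 top 0.1229 [ 0.4917 -0.3001] [0.0839 0.0193]
wrist green 2268 top 0.1231 [ 0.5301 -0.2622] [0.0414 0.0419]
wrist blue 2319 top 0.123 [ 0.5262 -0.3727] [0.0416 0.0418]
```

View pics/w1.png

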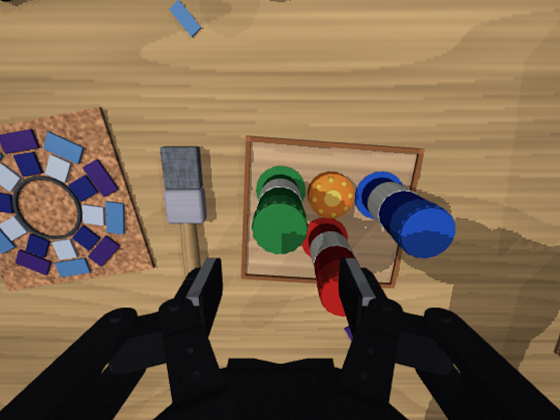

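The wrist view shows green (280,220), red (335,280), blue (415,225), the rosette at (331,196) and the ring at (47,207). The lid tops measure .123 with 42 mm diameter. The gripper is centred over green.

>>> {"api": "move_arm", "payload": {
  "newtons": 45,
  "steps": [
    {"claw": 0.72, "translation": [-2, 0, 20], "dr": [0, 0, 0]},
    {"claw": 0.72, "translation": [0, 0, 20], "dr": [0, 0, 0]},
    {"claw": 0.72, "translation": [0, 0, 20], "dr": [0, 0, 0]},
    {"claw": 0.72, "translation": [0, 0, 20], "dr": [0, 0, 0]},
    {"claw": 0.72, "translation": [0, 0, 20], "dr": [0, 0, 0]},
    {"claw": 0.72, "translation": [0, 0, 20], "dr": [0, 0, 0]},
    {"claw": 0.72, "translation": [0, 0, 0], "dr": [0, 0, 0]},
    {"claw": 0.3, "translation": [0, 0, 0], "dr": [0, 0, 0]},
    {"claw": 0.3, "translation": [0, 0, 0], "dr": [0, 0, 0]},
    {"claw": 0.3, "translation": [0, 0, 0], "dr": [0, 0, 0]},
    {"claw": 0.3, "translation": [0, 0, 0], "dr": [0, 0, 0]},
    {"claw": 0.3, "translation": [0, 0, 0], "dr": [0, 0, 0]},
    {"claw": 0.3, "translation": [0, 0, 0], "dr": [0, 0, 0]}
  ]
}}

```text
time_s: 3.35
position: [0.5303, -0.2631, 0.0894]
tool_rot: [0.001, 1.0, -0.001, 0.001]
contact_force: [-1.7, -0.1, 6.5]
width: 0.0411
grip_force: 45.8
```

>>> {"api": "move_arm", "payload": {
  "steps": [
    {"claw": 0.3, "translation": [0, 0, -5], "dr": [0, 0, 0]},
    {"claw": 0.3, "translation": [0, 0, -10], "dr": [0, 0, 0]},
    {"claw": 0.3, "translation": [0, 0, -15], "dr": [0, 0, 0]},
    {"claw": 0.3, "translation": [0, 0, -15], "dr": [0, 0, 0]},
    {"claw": 0.3, "translation": [0, 0, -15], "dr": [0, 0, 0]},
    {"claw": 0.3, "translation": [0, 0, -10], "dr": [0, 0, 0]},
    {"claw": 0.3, "translation": [0, 0, 0], "dr": [0, 0, 0]}
  ]
}}

```text
time_s: 4.05
position: [0.5307, -0.263, 0.1605]
tool_rot: [0.001, 1.0, -0.001, 0.001]
contact_force: [0.5, -0.6, -1.5]
width: 0.041
grip_force: 45.5
```

>>> {"api": "move_arm", "payload": {
  "steps": [
    {"claw": 0.3, "translation": [-3, -15, 0], "dr": [0, 0, 0]},
    {"claw": 0.3, "translation": [-3, -25, 0], "dr": [0, 0, 0]},
    {"claw": 0.3, "translation": [-3, -35, 0], "dr": [0, 0, 0]},
    {"claw": 0.3, "translation": [-3, -35, 0], "dr": [0, 0, 0]},
    {"claw": 0.3, "translation": [-3, -35, 0], "dr": [0, 0, 0]},
    {"claw": 0.3, "translation": [-3, -35, 0], "dr": [0, 0, 0]},
    {"claw": 0.3, "translation": [-3, -35, 0], "dr": [0, 0, 0]},
    {"claw": 0.3, "translation": [-3, -35, 0], "dr": [0, 0, 0]},
    {"claw": 0.3, "translation": [-3, -35, 0], "dr": [0, 0, 0]},
    {"claw": 0.3, "translation": [-3, -35, 0], "dr": [0, 0, 0]},
    {"claw": 0.3, "translation": [-3, -35, 0], "dr": [0, 0, 0]},
    {"claw": 0.3, "translation": [-3, -35, 0], "dr": [0, 0, 0]},
    {"claw": 0.3, "translation": [-3, -35, 0], "dr": [0, 0, 0]},
    {"claw": 0.3, "translation": [-3, -35, 0], "dr": [0, 0, 0]},
    {"claw": 0.3, "translation": [-3, -35, 0], "dr": [0, 0, 0]},
    {"claw": 0.3, "translation": [-3, -35, 0], "dr": [0, 0, 0]},
    {"claw": 0.3, "translation": [-3, -35, 0], "dr": [0, 0, 0]},
    {"claw": 0.3, "translation": [-3, -25, 0], "dr": [0, 0, 0]},
    {"claw": 0.3, "translation": [-3, -15, 0], "dr": [0, 0, 0]},
    {"claw": 0.3, "translation": [0, -4, 0], "dr": [0, 0, 0]}
  ]
}}

```text
time_s: 6.05
position: [0.4718, 0.3481, 0.1577]
tool_rot: [-0.0, 1.0, 0.001, -0.001]
contact_force: [-0.3, -0.2, -2.6]
width: 0.041
grip_force: 45.5
```

Run:
```python
from h import *
o=readout.get_obs(); print(o["q"].round(2) if hasattr(o["q"],"round") else o["q"])
c=get_calibration("wrist"); p,d=grab_frame("wrist"); cv2.imwrite("pics/w2.png",p); np.save("w2.npy",d); np.savez("w2c.npz",**c)
```

```text
[-0.16  0.4  -0.69  1.65  0.27  1.18 -2.48]
```

View pics/w2.png

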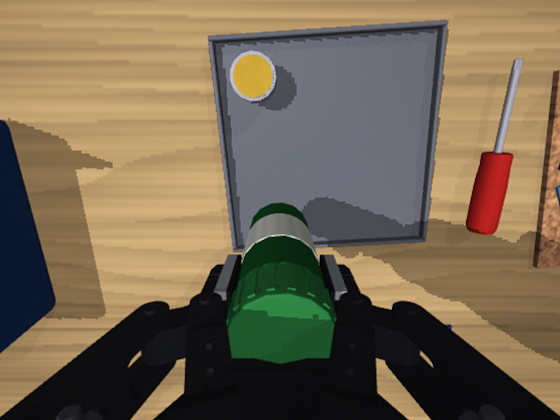

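The tray corners are at (209,37) and (447,21) at the top and (425,241) and (236,250) at the bottom. The green jar hangs over the tray's -x+y corner.

Run:
```python
from h import *
c=dict(np.load("w2c.npz")); d=np.load("w2.npy"); 
q=rays([(209,37),(447,21),(425,241)],c,.014); print(q.round(4), (q[0]+q[2])/2, np.linalg.norm(q[0]-q[1]),np.linalg.norm(q[2]-q[1]))
W=cloud(d,c); print(W[76,253],W[120,350])
e=(q[0]-q[1])/np.linalg.norm(q[0]-q[1]); print("yaw",np.degrees(np.arctan2(-e[0],e[1])))
```

```text
[[0.6087 0.4039 0.014 ]
 [0.6202 0.2177 0.014 ]
 [0.4338 0.206  0.014 ]] [0.52123964 0.30494997 0.014     ] 0.1865592082629345 0.18673745128213218
[0.5781624  0.36809339 0.03467743] [0.54615493 0.28541847 0.00408339]
yaw 3.5201500435419715
```

>>> {"api": "move_arm", "payload": {
  "steps": [
    {"claw": 0.3, "translation": [0, 0, 10], "dr": [0, 0, 0]},
    {"claw": 0.3, "translation": [0, 0, 15], "dr": [0, 0, 0]},
    {"claw": 0.3, "translation": [0, 0, 15], "dr": [0, 0, 0]},
    {"claw": 0.3, "translation": [0, 0, 15], "dr": [0, 0, 0]},
    {"claw": 0.3, "translation": [0, 0, 7], "dr": [0, 0, 0]},
    {"claw": 0.3, "translation": [0, 0, 4], "dr": [0, 0, 0]},
    {"claw": 0.3, "translation": [0, 0, 2], "dr": [0, 0, 0]},
    {"claw": 0.3, "translation": [0, 0, 1], "dr": [0, 0, 0]},
    {"claw": 0.3, "translation": [0, 0, 1], "dr": [0, 0, 0]},
    {"claw": 0.3, "translation": [0, 0, 0], "dr": [0, 0, 0]}
  ]
}}

```text
time_s: 7.1
position: [0.4736, 0.3466, 0.0886]
tool_rot: [-0.0, 1.0, -0.001, 0.0]
contact_force: [-0.3, -0.1, -1.5]
width: 0.0408
grip_force: 45.5
```

>>> {"api": "move_arm", "payload": {
  "steps": [
    {"claw": 0.3, "translation": [0, 0, 1], "dr": [0, 0, 0]},
    {"claw": 0.3, "translation": [0, 0, 1], "dr": [0, 0, 0]},
    {"claw": 0.3, "translation": [0, 0, 1], "dr": [0, 0, 0]},
    {"claw": 0.3, "translation": [0, 0, 0], "dr": [0, 0, 0]},
    {"claw": 0.3, "translation": [0, 0, 0], "dr": [0, 0, 0]}
  ]
}}

```text
time_s: 7.6
position: [0.4736, 0.3465, 0.0855]
tool_rot: [-0.0, 1.0, -0.001, 0.0]
contact_force: [0.5, 0.1, 1.5]
width: 0.0412
grip_force: 45.6
```

>>> {"api": "move_arm", "payload": {
  "steps": [
    {"claw": 0.6, "translation": [0, 0, 0], "dr": [0, 0, 0]},
    {"claw": 0.72, "translation": [0, 0, 0], "dr": [0, 0, 0]},
    {"claw": 0.72, "translation": [0, 0, 0], "dr": [0, 0, 0]},
    {"claw": 0.72, "translation": [0, 0, -10], "dr": [0, 0, 0]},
    {"claw": 0.72, "translation": [0, 0, -20], "dr": [0, 0, 0]},
    {"claw": 0.72, "translation": [0, 0, -30], "dr": [0, 0, 0]},
    {"claw": 0.72, "translation": [0, 0, -30], "dr": [0, 0, 0]},
    {"claw": 0.72, "translation": [0, 0, -30], "dr": [0, 0, 0]}
  ]
}}

```text
time_s: 8.4
position: [0.4733, 0.3465, 0.2073]
tool_rot: [-0.0, 1.0, -0.0, 0.0]
contact_force: [-0.3, -0.1, -0.1]
width: 0.0613
grip_force: 0.0
```

>>> {"api": "move_arm", "payload": {
  "steps": [
    {"claw": 0.72, "translation": [0, 15, 0], "dr": [0, 0, 0]},
    {"claw": 0.72, "translation": [0, 30, 0], "dr": [0, 0, 0]},
    {"claw": 0.72, "translation": [0, 40, 0], "dr": [0, 0, 0]},
    {"claw": 0.72, "translation": [0, 40, 0], "dr": [0, 0, 0]},
    {"claw": 0.72, "translation": [0, 40, 0], "dr": [0, 0, 0]},
    {"claw": 0.72, "translation": [0, 40, 0], "dr": [0, 0, 0]},
    {"claw": 0.72, "translation": [0, 40, 0], "dr": [0, 0, 0]},
    {"claw": 0.72, "translation": [0, 40, 0], "dr": [0, 0, 0]},
    {"claw": 0.72, "translation": [0, 40, 0], "dr": [0, 0, 0]},
    {"claw": 0.72, "translation": [0, 40, 0], "dr": [0, 0, 0]},
    {"claw": 0.72, "translation": [0, 40, 0], "dr": [0, 0, 0]},
    {"claw": 0.72, "translation": [0, 40, 0], "dr": [0, 0, 0]},
    {"claw": 0.72, "translation": [0, 40, 0], "dr": [0, 0, 0]},
    {"claw": 0.72, "translation": [0, 40, 0], "dr": [0, 0, 0]},
    {"claw": 0.72, "translation": [0, 40, 0], "dr": [0, 0, 0]},
    {"claw": 0.72, "translation": [0, 40, 0], "dr": [0, 0, 0]},
    {"claw": 0.72, "translation": [0, 35, 0], "dr": [0, 0, 0]},
    {"claw": 0.72, "translation": [0, 20, 0], "dr": [0, 0, 0]},
    {"claw": 0.72, "translation": [0, 0, 0], "dr": [0, 0, 0]},
    {"claw": 0.72, "translation": [0, 0, 0], "dr": [0, 0, 0]}
  ]
}}

```text
time_s: 10.4
position: [0.4724, -0.3132, 0.2051]
tool_rot: [-0.0, 1.0, -0.001, -0.0]
contact_force: [-0.1, 0.3, 0.1]
width: 0.0612
grip_force: 0.0
```

```bash
python3 -c "
from jars import *
p,W=jars(); cv2.imwrite('pics/w3.png',p); print(readout.get_obs()['q'])
jars('side'); jars('scene')"
```

```text
wrist red 2384 top 0.1231 [ 0.4725 -0.3162] [0.0421 0.0423]
wrist blue 2963 top 0.123 [ 0.5256 -0.3732] [0.0416 0.0417]
[ 0.6971063   0.24727117 -0.22513247  1.67447542  0.05742865  1.22663603
 -1.1119028 ]
side red 325 top 0.1243 [ 0.477  -0.3204] [0.042  0.0314]
side blue 605 top 0.1247 [ 0.5273 -0.3751] [0.0404 0.0409]
scene red 179 top 0.1238 [ 0.474 -0.312] [0.0419 0.0381]
scene green 262 top 0.1201 [0.4754 0.3486] [0.0413 0.038 ]
scene blue 196 top 0.1232 [ 0.5273 -0.3696] [0.0437 0.0384]
```

View pics/w3.png

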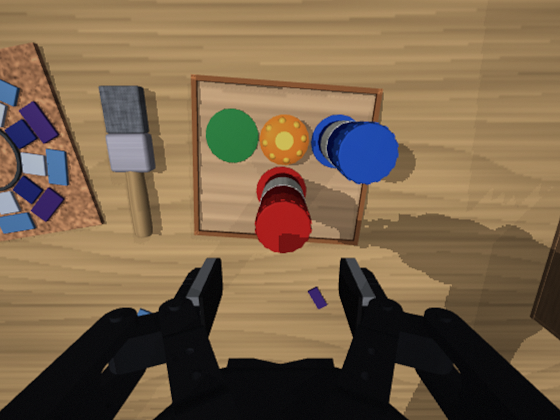

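The green disc is now bare at (232,135), the rosette is at (284,139) undisturbed, and the red lid is at (283,222). I grasp red next.

>>> {"api": "move_arm", "payload": {
  "steps": [
    {"claw": 0.72, "translation": [0, 3, 17], "dr": [0, 0, 0]},
    {"claw": 0.72, "translation": [0, 0, 20], "dr": [0, 0, 0]},
    {"claw": 0.72, "translation": [0, 0, 20], "dr": [0, 0, 0]},
    {"claw": 0.72, "translation": [0, 0, 20], "dr": [0, 0, 0]},
    {"claw": 0.72, "translation": [0, 0, 20], "dr": [0, 0, 0]},
    {"claw": 0.72, "translation": [0, 0, 20], "dr": [0, 0, 0]},
    {"claw": 0.72, "translation": [0, 0, 0], "dr": [0, 0, 0]},
    {"claw": 0.3, "translation": [0, 0, 0], "dr": [0, 0, 0]},
    {"claw": 0.3, "translation": [0, 0, 0], "dr": [0, 0, 0]},
    {"claw": 0.3, "translation": [0, 0, 0], "dr": [0, 0, 0]},
    {"claw": 0.3, "translation": [0, 0, 0], "dr": [0, 0, 0]},
    {"claw": 0.3, "translation": [0, 0, 0], "dr": [0, 0, 0]},
    {"claw": 0.3, "translation": [0, 0, 0], "dr": [0, 0, 0]}
  ]
}}

```text
time_s: 11.85
position: [0.4734, -0.3166, 0.0895]
tool_rot: [0.0, 1.0, -0.0, 0.001]
contact_force: [-1.4, 3.3, 7.0]
width: 0.041
grip_force: 45.9
```

>>> {"api": "move_arm", "payload": {
  "steps": [
    {"claw": 0.3, "translation": [0, 0, -5], "dr": [0, 0, 0]},
    {"claw": 0.3, "translation": [0, 0, -10], "dr": [0, 0, 0]},
    {"claw": 0.3, "translation": [0, 0, -15], "dr": [0, 0, 0]},
    {"claw": 0.3, "translation": [0, 0, -15], "dr": [0, 0, 0]},
    {"claw": 0.3, "translation": [0, 0, -15], "dr": [0, 0, 0]},
    {"claw": 0.3, "translation": [0, 0, -10], "dr": [0, 0, 0]},
    {"claw": 0.3, "translation": [0, 0, 0], "dr": [0, 0, 0]}
  ]
}}

```text
time_s: 12.55
position: [0.4735, -0.317, 0.1605]
tool_rot: [0.001, 1.0, -0.001, 0.001]
contact_force: [-1.0, 0.3, -1.3]
width: 0.0412
grip_force: 45.6
```

>>> {"api": "move_arm", "payload": {
  "steps": [
    {"claw": 0.3, "translation": [0, -15, 0], "dr": [0, 0, 0]},
    {"claw": 0.3, "translation": [0, -25, 0], "dr": [0, 0, 0]},
    {"claw": 0.3, "translation": [1, -33, 0], "dr": [0, 0, 0]},
    {"claw": 0.3, "translation": [1, -33, 0], "dr": [0, 0, 0]},
    {"claw": 0.3, "translation": [1, -33, 0], "dr": [0, 0, 0]},
    {"claw": 0.3, "translation": [1, -33, 0], "dr": [0, 0, 0]},
    {"claw": 0.3, "translation": [1, -33, 0], "dr": [0, 0, 0]},
    {"claw": 0.3, "translation": [0, -33, 0], "dr": [0, 0, 0]},
    {"claw": 0.3, "translation": [0, -33, 0], "dr": [0, 0, 0]},
    {"claw": 0.3, "translation": [0, -33, 0], "dr": [0, 0, 0]},
    {"claw": 0.3, "translation": [0, -33, 0], "dr": [0, 0, 0]},
    {"claw": 0.3, "translation": [0, -33, 0], "dr": [0, 0, 0]},
    {"claw": 0.3, "translation": [0, -33, 0], "dr": [0, 0, 0]},
    {"claw": 0.3, "translation": [0, -33, 0], "dr": [0, 0, 0]},
    {"claw": 0.3, "translation": [0, -33, 0], "dr": [0, 0, 0]},
    {"claw": 0.3, "translation": [0, -33, 0], "dr": [0, 0, 0]},
    {"claw": 0.3, "translation": [0, -33, 0], "dr": [0, 0, 0]},
    {"claw": 0.3, "translation": [0, -25, 0], "dr": [0, 0, 0]},
    {"claw": 0.3, "translation": [0, -14, 0], "dr": [0, 0, 0]},
    {"claw": 0.3, "translation": [0, 0, 0], "dr": [0, 0, 0]}
  ]
}}

```text
time_s: 14.55
position: [0.477, 0.2595, 0.1577]
tool_rot: [-0.0, 1.0, 0.001, -0.001]
contact_force: [-0.3, -0.1, -1.5]
width: 0.0412
grip_force: 45.6
```

>>> {"api": "move_arm", "payload": {
  "steps": [
    {"claw": 0.3, "translation": [0, 0, 10], "dr": [0, 0, 0]},
    {"claw": 0.3, "translation": [0, 0, 15], "dr": [0, 0, 0]},
    {"claw": 0.3, "translation": [0, 0, 15], "dr": [0, 0, 0]},
    {"claw": 0.3, "translation": [0, 0, 15], "dr": [0, 0, 0]},
    {"claw": 0.3, "translation": [0, 0, 7], "dr": [0, 0, 0]},
    {"claw": 0.3, "translation": [0, 0, 4], "dr": [0, 0, 0]},
    {"claw": 0.3, "translation": [0, 0, 2], "dr": [0, 0, 0]},
    {"claw": 0.3, "translation": [0, 0, 1], "dr": [0, 0, 0]},
    {"claw": 0.3, "translation": [0, 0, 1], "dr": [0, 0, 0]},
    {"claw": 0.3, "translation": [0, 0, 0], "dr": [0, 0, 0]},
    {"claw": 0.3, "translation": [0, 0, 0], "dr": [0, 0, 0]}
  ]
}}

```text
time_s: 15.65
position: [0.4785, 0.2575, 0.0886]
tool_rot: [-0.0, 1.0, -0.001, 0.0]
contact_force: [-0.7, 0.1, -2.6]
width: 0.0411
grip_force: 45.7
```

>>> {"api": "move_arm", "payload": {
  "steps": [
    {"claw": 0.3, "translation": [0, 0, 1], "dr": [0, 0, 0]},
    {"claw": 0.3, "translation": [0, 0, 1], "dr": [0, 0, 0]},
    {"claw": 0.3, "translation": [0, 0, 1], "dr": [0, 0, 0]},
    {"claw": 0.3, "translation": [0, 0, 0], "dr": [0, 0, 0]},
    {"claw": 0.3, "translation": [0, 0, 0], "dr": [0, 0, 0]}
  ]
}}

```text
time_s: 16.15
position: [0.4785, 0.2575, 0.0856]
tool_rot: [0.0, 1.0, -0.001, 0.0]
contact_force: [-1.7, -0.5, 3.2]
width: 0.0413
grip_force: 45.7
```

>>> {"api": "move_arm", "payload": {
  "steps": [
    {"claw": 0.6, "translation": [0, 0, 0], "dr": [0, 0, 0]},
    {"claw": 0.72, "translation": [0, 0, 0], "dr": [0, 0, 0]},
    {"claw": 0.72, "translation": [0, 0, 0], "dr": [0, 0, 0]},
    {"claw": 0.72, "translation": [0, 0, -10], "dr": [0, 0, 0]},
    {"claw": 0.72, "translation": [0, 0, -20], "dr": [0, 0, 0]},
    {"claw": 0.72, "translation": [0, 0, -30], "dr": [0, 0, 0]},
    {"claw": 0.72, "translation": [0, 0, -30], "dr": [0, 0, 0]},
    {"claw": 0.72, "translation": [0, 0, -30], "dr": [0, 0, 0]}
  ]
}}

```text
time_s: 16.95
position: [0.4782, 0.2576, 0.2072]
tool_rot: [-0.0, 1.0, -0.0, 0.0]
contact_force: [-0.1, -0.2, -0.4]
width: 0.0615
grip_force: 0.0
```

>>> {"api": "move_arm", "payload": {
  "steps": [
    {"claw": 0.72, "translation": [2.5, 15, 0], "dr": [0, 0, 0]},
    {"claw": 0.72, "translation": [2.5, 30, 0], "dr": [0, 0, 0]},
    {"claw": 0.72, "translation": [2.5, 36, 0], "dr": [0, 0, 0]},
    {"claw": 0.72, "translation": [2.5, 36, 0], "dr": [0, 0, 0]},
    {"claw": 0.72, "translation": [2.5, 36, 0], "dr": [0, 0, 0]},
    {"claw": 0.72, "translation": [2.5, 36, 0], "dr": [0, 0, 0]},
    {"claw": 0.72, "translation": [2.5, 36, 0], "dr": [0, 0, 0]},
    {"claw": 0.72, "translation": [2.5, 36, 0], "dr": [0, 0, 0]},
    {"claw": 0.72, "translation": [2.5, 36, 0], "dr": [0, 0, 0]},
    {"claw": 0.72, "translation": [2.5, 36, 0], "dr": [0, 0, 0]},
    {"claw": 0.72, "translation": [2.5, 36, 0], "dr": [0, 0, 0]},
    {"claw": 0.72, "translation": [2.5, 36, 0], "dr": [0, 0, 0]},
    {"claw": 0.72, "translation": [2.5, 36, 0], "dr": [0, 0, 0]},
    {"claw": 0.72, "translation": [2.5, 36, 0], "dr": [0, 0, 0]},
    {"claw": 0.72, "translation": [2.5, 36, 0], "dr": [0, 0, 0]},
    {"claw": 0.72, "translation": [2.5, 36, 0], "dr": [0, 0, 0]},
    {"claw": 0.72, "translation": [2.5, 36, 0], "dr": [0, 0, 0]},
    {"claw": 0.72, "translation": [2.5, 30, 0], "dr": [0, 0, 0]},
    {"claw": 0.72, "translation": [2.5, 15, 0], "dr": [0, 0, 0]},
    {"claw": 0.72, "translation": [0, 0, 0], "dr": [0, 0, 0]}
  ]
}}

```text
time_s: 18.95
position: [0.5245, -0.375, 0.2055]
tool_rot: [0.0, 1.0, -0.002, 0.0]
contact_force: [-1.3, 0.9, -0.0]
width: 0.0618
grip_force: 0.0
```

```bash
python3 -c "
from jars import *
p,W=jars(); print(readout.get_obs()['position'])"
```

```text
wrist blue 2381 top 0.1231 [ 0.526 -0.374] [0.0429 0.042 ]
[ 0.52498312 -0.37303014  0.20557267]
```

>>> {"api": "move_arm", "payload": {
  "steps": [
    {"claw": 0.72, "translation": [0, 0, 17], "dr": [0, 0, 0]},
    {"claw": 0.72, "translation": [0, 0, 20], "dr": [0, 0, 0]},
    {"claw": 0.72, "translation": [0, 0, 20], "dr": [0, 0, 0]},
    {"claw": 0.72, "translation": [0, 0, 20], "dr": [0, 0, 0]},
    {"claw": 0.72, "translation": [0, 0, 20], "dr": [0, 0, 0]},
    {"claw": 0.72, "translation": [0, 0, 20], "dr": [0, 0, 0]},
    {"claw": 0.72, "translation": [0, 0, 0], "dr": [0, 0, 0]},
    {"claw": 0.3, "translation": [0, 0, 0], "dr": [0, 0, 0]},
    {"claw": 0.3, "translation": [0, 0, 0], "dr": [0, 0, 0]},
    {"claw": 0.3, "translation": [0, 0, 0], "dr": [0, 0, 0]},
    {"claw": 0.3, "translation": [0, 0, 0], "dr": [0, 0, 0]},
    {"claw": 0.3, "translation": [0, 0, 0], "dr": [0, 0, 0]},
    {"claw": 0.3, "translation": [0, 0, 0], "dr": [0, 0, 0]}
  ]
}}

```text
time_s: 20.3
position: [0.526, -0.3726, 0.0899]
tool_rot: [0.0, 1.0, -0.001, 0.001]
contact_force: [-0.1, 2.4, 7.1]
width: 0.0415
grip_force: 46.2
```

>>> {"api": "move_arm", "payload": {
  "steps": [
    {"claw": 0.3, "translation": [0, 0, -5], "dr": [0, 0, 0]},
    {"claw": 0.3, "translation": [0, 0, -10], "dr": [0, 0, 0]},
    {"claw": 0.3, "translation": [0, 0, -15], "dr": [0, 0, 0]},
    {"claw": 0.3, "translation": [0, 0, -15], "dr": [0, 0, 0]},
    {"claw": 0.3, "translation": [0, 0, -15], "dr": [0, 0, 0]},
    {"claw": 0.3, "translation": [0, 0, -10], "dr": [0, 0, 0]},
    {"claw": 0.3, "translation": [0, 0, 0], "dr": [0, 0, 0]}
  ]
}}

```text
time_s: 21.0
position: [0.5259, -0.3731, 0.1606]
tool_rot: [0.001, 1.0, -0.001, 0.001]
contact_force: [-0.3, -0.1, -2.2]
width: 0.0413
grip_force: 45.7
```

>>> {"api": "move_arm", "payload": {
  "steps": [
    {"claw": 0.3, "translation": [3, -15, 0], "dr": [0, 0, 0]},
    {"claw": 0.3, "translation": [3, -30, 0], "dr": [0, 0, 0]},
    {"claw": 0.3, "translation": [3, -36, 0], "dr": [0, 0, 0]},
    {"claw": 0.3, "translation": [3, -36, 0], "dr": [0, 0, 0]},
    {"claw": 0.3, "translation": [3, -36, 0], "dr": [0, 0, 0]},
    {"claw": 0.3, "translation": [3, -36, 0], "dr": [0, 0, 0]},
    {"claw": 0.3, "translation": [3, -36, 0], "dr": [0, 0, 0]},
    {"claw": 0.3, "translation": [3, -36, 0], "dr": [0, 0, 0]},
    {"claw": 0.3, "translation": [3, -36, 0], "dr": [0, 0, 0]},
    {"claw": 0.3, "translation": [3, -36, 0], "dr": [0, 0, 0]},
    {"claw": 0.3, "translation": [3, -36, 0], "dr": [0, 0, 0]},
    {"claw": 0.3, "translation": [3, -36, 0], "dr": [0, 0, 0]},
    {"claw": 0.3, "translation": [3, -36, 0], "dr": [0, 0, 0]},
    {"claw": 0.3, "translation": [3, -36, 0], "dr": [0, 0, 0]},
    {"claw": 0.3, "translation": [1, -36, 0], "dr": [0, 0, 0]},
    {"claw": 0.3, "translation": [0, -36, 0], "dr": [0, 0, 0]},
    {"claw": 0.3, "translation": [0, -36, 0], "dr": [0, 0, 0]},
    {"claw": 0.3, "translation": [0, -30, 0], "dr": [0, 0, 0]},
    {"claw": 0.3, "translation": [0, -20, 0], "dr": [0, 0, 0]},
    {"claw": 0.3, "translation": [0, 0, 0], "dr": [0, 0, 0]}
  ]
}}

```text
time_s: 23.0
position: [0.5662, 0.2672, 0.1573]
tool_rot: [-0.001, 1.0, 0.002, -0.001]
contact_force: [0.2, -0.2, -2.2]
width: 0.0414
grip_force: 45.9
```

>>> {"api": "move_arm", "payload": {
  "steps": [
    {"claw": 0.3, "translation": [0, 0, 10], "dr": [0, 0, 0]},
    {"claw": 0.3, "translation": [0, 0, 15], "dr": [0, 0, 0]},
    {"claw": 0.3, "translation": [0, 0, 15], "dr": [0, 0, 0]},
    {"claw": 0.3, "translation": [0, 0, 15], "dr": [0, 0, 0]},
    {"claw": 0.3, "translation": [0, 0, 7], "dr": [0, 0, 0]},
    {"claw": 0.3, "translation": [0, 0, 4], "dr": [0, 0, 0]},
    {"claw": 0.3, "translation": [0, 0, 2], "dr": [0, 0, 0]},
    {"claw": 0.3, "translation": [0, 0, 1], "dr": [0, 0, 0]},
    {"claw": 0.3, "translation": [0, 0, 1], "dr": [0, 0, 0]},
    {"claw": 0.3, "translation": [0, 0, 0], "dr": [0, 0, 0]},
    {"claw": 0.3, "translation": [0, 0, 0], "dr": [0, 0, 0]}
  ]
}}

```text
time_s: 24.1
position: [0.5691, 0.2625, 0.0886]
tool_rot: [-0.0, 1.0, -0.001, 0.0]
contact_force: [-0.4, -0.3, -2.7]
width: 0.041
grip_force: 45.9
```

>>> {"api": "move_arm", "payload": {
  "steps": [
    {"claw": 0.3, "translation": [0, 0, 1], "dr": [0, 0, 0]},
    {"claw": 0.3, "translation": [0, 0, 1], "dr": [0, 0, 0]},
    {"claw": 0.3, "translation": [0, 0, 1], "dr": [0, 0, 0]},
    {"claw": 0.3, "translation": [0, 0, 0], "dr": [0, 0, 0]},
    {"claw": 0.3, "translation": [0, 0, 0], "dr": [0, 0, 0]}
  ]
}}

```text
time_s: 24.6
position: [0.5691, 0.2624, 0.0859]
tool_rot: [0.0, 1.0, -0.001, 0.0]
contact_force: [-1.8, -2.3, 4.8]
width: 0.0409
grip_force: 46.4
```

>>> {"api": "move_arm", "payload": {
  "steps": [
    {"claw": 0.6, "translation": [0, 0, 0], "dr": [0, 0, 0]},
    {"claw": 0.72, "translation": [0, 0, 0], "dr": [0, 0, 0]},
    {"claw": 0.72, "translation": [0, 0, 0], "dr": [0, 0, 0]},
    {"claw": 0.72, "translation": [0, 0, -10], "dr": [0, 0, 0]},
    {"claw": 0.72, "translation": [0, 0, -20], "dr": [0, 0, 0]},
    {"claw": 0.72, "translation": [0, 0, -30], "dr": [0, 0, 0]},
    {"claw": 0.72, "translation": [0, 0, -30], "dr": [0, 0, 0]},
    {"claw": 0.72, "translation": [0, 0, -30], "dr": [0, 0, 0]},
    {"claw": 0.72, "translation": [-8, 20, 0], "dr": [0, 0, 0]},
    {"claw": 0.72, "translation": [-14, 40, 0], "dr": [0, 0, 0]},
    {"claw": 0.72, "translation": [-14, 40, 0], "dr": [0, 0, 0]},
    {"claw": 0.72, "translation": [-14, 40, 0], "dr": [0, 0, 0]},
    {"claw": 0.72, "translation": [-14, 40, 0], "dr": [0, 0, 0]},
    {"claw": 0.72, "translation": [-14, 40, 0], "dr": [0, 0, 0]},
    {"claw": 0.72, "translation": [-14, 30, 0], "dr": [0, 0, 0]},
    {"claw": 0.72, "translation": [-8, 12, 0], "dr": [0, 0, 0]},
    {"claw": 0.72, "translation": [0, 0, 0], "dr": [0, 0, 0]},
    {"claw": 0.72, "translation": [0, 0, 0], "dr": [0, 0, 0]},
    {"claw": 0.72, "translation": [0, 0, 0], "dr": [0, 0, 0]}
  ]
}}

```text
time_s: 26.5
position: [0.469, 0.0017, 0.2056]
tool_rot: [-0.0, 1.0, 0.0, 0.0]
contact_force: [0.2, -0.3, 0.1]
width: 0.0617
grip_force: 0.0
```

Run:
```python
from jars import *
jars("scene"); o=readout.get_obs();print(o["position"],o["q"].round(2))
p,W=jars(); cv2.imwrite("pics/w4.png",p); np.savez("w4c.npz",**get_calibration("wrist")); np.save("w4W.npy",W)
```

```text
scene red 254 top 0.12 [0.4802 0.2604] [0.0393 0.0415]
scene green 273 top 0.1201 [0.4772 0.3483] [0.0411 0.0393]
scene blue 316 top 0.1192 [0.5715 0.2624] [0.0416 0.0411]
[0.46896706 0.00167196 0.20548484] [ 0.29  0.05 -0.4   1.9   0.02  1.2  -1.68]
```

View pics/w4.png

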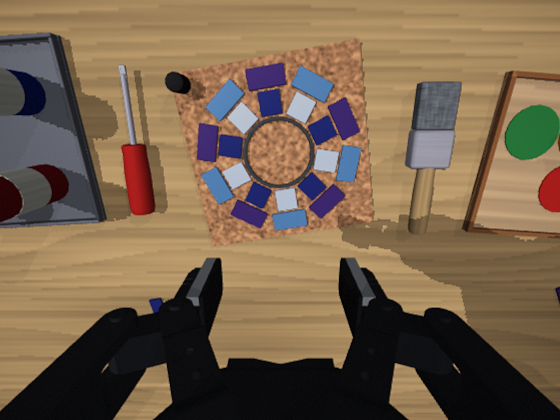

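The jars stand in the tray with their tops at .120. The ring is centred near (280,152), and the board corners are (174,72), (361,39), (373,222) and (213,246).

Run:
```python
from h import *
c=dict(np.load("w4c.npz")); p=cv2.imread("pics/w4.png"); hsv=cv2.cvtColor(p,cv2.COLOR_BGR2HSV)
v,u=np.mgrid[:420,:560]; r=np.hypot(u-280,v-152)
m=(hsv[...,2]<95)&(hsv[...,1]<90)&(r>29)&(r<42)
pts=rays(np.c_[u[m],v[m]],c,.010)[:,:2].astype(np.float32)
print(m.sum(),cv2.fitEllipse(pts))
q=rays([(174,72),(361,39),(373,222),(213,246)],c,.006)[:,:2]; print(q,np.linalg.norm(np.roll(q,1,0)-q,axis=1),q.mean(0))
```

```text
814 ((0.5092031359672546, 0.0028652308974415064), (0.07162995636463165, 0.07218997180461884), 169.8285369873047)
[[ 0.58809096  0.10596285]
 [ 0.61717652 -0.07671048]
 [ 0.43033555 -0.10657707]
 [ 0.39981768  0.0803614 ]] [0.19000595 0.18497437 0.18921301 0.18941312] [0.50885518 0.00075917]
```

>>> {"api": "move_arm", "payload": {
  "steps": [
    {"claw": 0.72, "translation": [0, 20, 0], "dr": [0, 0, 0]},
    {"claw": 0.72, "translation": [0, 35, 0], "dr": [0, 0, 0]},
    {"claw": 0.72, "translation": [0, 40, 0], "dr": [0, 0, 0]},
    {"claw": 0.72, "translation": [0, 40, 0], "dr": [0, 0, 0]},
    {"claw": 0.72, "translation": [0, 40, 0], "dr": [0, 0, 0]},
    {"claw": 0.72, "translation": [0, 40, 0], "dr": [0, 0, 0]},
    {"claw": 0.72, "translation": [0, 40, 0], "dr": [0, 0, 0]},
    {"claw": 0.72, "translation": [0, 35, 0], "dr": [0, 0, 0]},
    {"claw": 0.72, "translation": [0, 29, 0], "dr": [0, 0, 0]},
    {"claw": 0.72, "translation": [0, 0, 0], "dr": [0, 0, 0]},
    {"claw": 0.72, "translation": [0, 0, 0], "dr": [0, 0, 0]},
    {"claw": 0.72, "translation": [0, 0, 0], "dr": [0, 0, 0]}
  ]
}}

```text
time_s: 27.8
position: [0.4689, -0.317, 0.2051]
tool_rot: [-0.0, 1.0, 0.0, -0.0]
contact_force: [-0.4, 0.6, -0.3]
width: 0.0616
grip_force: 0.0
```

Run:
```python
from h import *
print(readout.get_obs()["position"])
c=get_calibration("wrist"); p,d=grab_frame("wrist"); W=cloud(d,c); z=W[...,2]
m=mask(p,"amber",150,100)&(z>.012)&(z<.035)&(abs(W[...,1]+.317)<.045)&(abs(W[...,0]-.528)<.045)
q=W[m][:,:2].astype(np.float32); print(m.sum(),cv2.minEnclosingCircle(q),cv2.minAreaRect(q),np.percentile(z[m],[5,50,95]))
for g in("red","green","blue"):
    t=mask(p,g)&(z<.014)&(z>.003)&(abs(W[...,1]+.317)<.1)&(abs(W[...,0]-.51)<.08); print(g,t.sum(),cv2.minAreaRect(W[t][:,:2].astype(np.float32)))
```

```text
[ 0.46886436 -0.31701748  0.2051469 ]
1699 ((0.5278072357177734, -0.318010151386261), 0.025042947381734848) ((0.5274668335914612, -0.3180401921272278), (0.04780369997024536, 0.049266714602708817), 0.321377694606781) [0.02158286 0.02650242 0.0283574 ]
red 1901 ((0.4706436097621918, -0.31465205550193787), (0.055016372352838516, 0.05478927865624428), 30.01280403137207)
green 2156 ((0.530191957950592, -0.2629970908164978), (0.05380920693278313, 0.05369477719068527), 7.023220539093018)
blue 2169 ((0.5243285298347473, -0.37387990951538086), (0.053735584020614624, 0.054542426019907), 64.60108184814453)
```

>>> {"api": "move_arm", "payload": {
  "newtons": 30,
  "steps": [
    {"claw": 0.78, "translation": [20, 0, 0], "dr": [0, 0, 0]},
    {"claw": 0.78, "translation": [20, 1, 0], "dr": [0, 0, 0]},
    {"claw": 0.78, "translation": [19, 0, 20], "dr": [0, 0, 0]},
    {"claw": 0.78, "translation": [0, 0, 25], "dr": [0, 0, 0]},
    {"claw": 0.78, "translation": [0, 0, 25], "dr": [0, 0, 0]},
    {"claw": 0.78, "translation": [0, 0, 25], "dr": [0, 0, 0]},
    {"claw": 0.78, "translation": [0, 0, 25], "dr": [0, 0, 0]},
    {"claw": 0.78, "translation": [0, 0, 20], "dr": [0, 0, 0]},
    {"claw": 0.78, "translation": [0, 0, 15], "dr": [0, 0, 0]},
    {"claw": 0.78, "translation": [0, 0, 8], "dr": [0, 0, 0]},
    {"claw": 0.78, "translation": [0, 0, 5], "dr": [0, 0, 0]},
    {"claw": 0.78, "translation": [0, 0, 1], "dr": [0, 0, 0]},
    {"claw": 0.78, "translation": [0, 0, 0], "dr": [0, 0, 0]},
    {"claw": 0.78, "translation": [0, 0, 0], "dr": [0, 0, 0]}
  ]
}}

```text
time_s: 29.25
position: [0.5276, -0.3199, 0.0371]
tool_rot: [0.0, 1.0, -0.001, 0.001]
contact_force: [0.5, 0.6, -0.2]
width: 0.0667
grip_force: 0.0
```

Run:
```python
from h import *
print(readout.get_obs()["position"])
c=get_calibration("wrist"); p,d=grab_frame("wrist"); np.save("w5W.npy",cloud(d,c))
s,_=grab_frame("side"); a=cv2.resize(s[270:420,180:330],(560,560),interpolation=2); 
cv2.imwrite("pics/w5.png",cv2.resize(np.hstack([cv2.resize(p,(747,560)),a]),(800,343)))
```

```text
[ 0.52763311 -0.31986287  0.03714985]
```

View pics/w5.png

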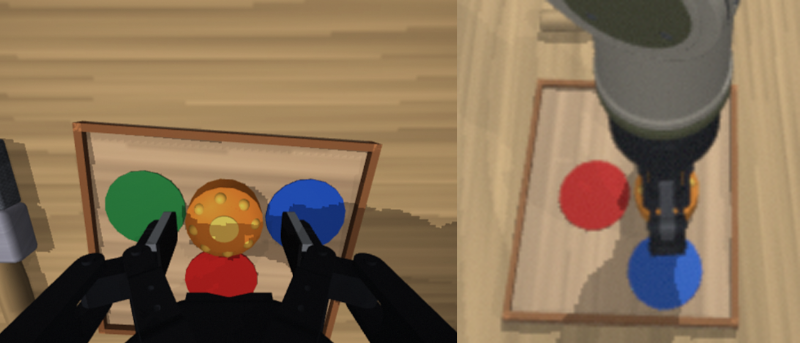

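The fingers straddle the rosette, with tips at about (175,213) and (285,213) in the composite. I check the tip height before closing.

Run:
```python
import numpy as np
W=np.load("w5W.npy")
for u in(204,210,214,220,340,345,350,356):
    print(u,[tuple(W[v,u].round(3)) for v in(250,256,262,268,276,286)])
```

```text
204 [(np.float64(0.534), np.float64(-0.278), np.float64(0.007)), (np.float64(0.531), np.float64(-0.278), np.float64(0.008)), (np.float64(0.538), np.float64(-0.284), np.float64(0.029)), (np.float64(0.539), np.float64(-0.285), np.float64(0.036)), (np.float64(0.539), np.float64(-0.287), np.float64(0.043)), (np.float64(0.536), np.float64(-0.288), np.float64(0.046))]
210 [(np.float64(0.534), np.float64(-0.282), np.float64(0.008)), (np.float64(0.531), np.float64(-0.281), np.float64(0.007)), (np.float64(0.538), np.float64(-0.287), np.float64(0.029)), (np.float64(0.537), np.float64(-0.288), np.float64(0.033)), (np.float64(0.534), np.float64(-0.288), np.float64(0.034)), (np.float64(0.529), np.float64(-0.288), np.float64(0.036))]
214 [(np.float64(0.535), np.float64(-0.284), np.float64(0.009)), (np.float64(0.531), np.float64(-0.284), np.float64(0.009)), (np.float64(0.536), np.float64(-0.287), np.float64(0.024)), (np.float64(0.533), np.float64(-0.288), np.float64(0.026)), (np.float64(0.529), np.float64(-0.287), np.float64(0.027)), (np.float64(0.524), np.float64(-0.287), np.float64(0.028))]
220 [
[... 1113 characters left out ...]
p.float64(-0.36), np.float64(0.008)), (np.float64(0.53), np.float64(-0.36), np.float64(0.007)), (np.float64(0.538), np.float64(-0.355), np.float64(0.029)), (np.float64(0.537), np.float64(-0.354), np.float64(0.032)), (np.float64(0.533), np.float64(-0.354), np.float64(0.033)), (np.float64(0.528), np.float64(-0.354), np.float64(0.034))]
356 [(np.float64(0.534), np.float64(-0.363), np.float64(0.007)), (np.float64(0.531), np.float64(-0.363), np.float64(0.008)), (np.float64(0.538), np.float64(-0.358), np.float64(0.028)), (np.float64(0.538), np.float64(-0.356), np.float64(0.034)), (np.float64(0.538), np.float64(-0.354), np.float64(0.042)), (np.float64(0.534), np.float64(-0.354), np.float64(0.044))]
```

>>> {"api": "move_arm", "payload": {
  "steps": [
    {"claw": 0.78, "translation": [0, -2, 3], "dr": [0, 0, 0]},
    {"claw": 0.78, "translation": [0, 0, 3], "dr": [0, 0, 0]},
    {"claw": 0.78, "translation": [0, 0, 0], "dr": [0, 0, 0]},
    {"claw": 0.45, "translation": [0, 0, 0], "dr": [0, 0, 0]},
    {"claw": 0.45, "translation": [0, 0, 0], "dr": [0, 0, 0]},
    {"claw": 0.45, "translation": [0, 0, 0], "dr": [0, 0, 0]},
    {"claw": 0.45, "translation": [0, 0, 0], "dr": [0, 0, 0]},
    {"claw": 0.45, "translation": [0, 0, 0], "dr": [0, 0, 0]}
  ]
}}

```text
time_s: 30.15
position: [0.5273, -0.3177, 0.0306]
tool_rot: [0.0, 1.0, -0.001, 0.0]
contact_force: [-0.6, -0.3, 3.0]
width: 0.0482
grip_force: 31.4
```

>>> {"api": "move_arm", "payload": {
  "steps": [
    {"claw": 0.45, "translation": [0, 0, -3], "dr": [0, 0, 0]},
    {"claw": 0.45, "translation": [0, 0, -5], "dr": [0, 0, 0]},
    {"claw": 0.45, "translation": [0, 0, -6], "dr": [0, 0, 0]},
    {"claw": 0.45, "translation": [0, 0, 0], "dr": [0, 0, 0]},
    {"claw": 0.45, "translation": [0, 0, 0], "dr": [0, 0, 0]}
  ]
}}

```text
time_s: 30.65
position: [0.5273, -0.3177, 0.0445]
tool_rot: [0.0, 1.0, -0.001, 0.0]
contact_force: [-0.4, 0.1, -1.5]
width: 0.0483
grip_force: 31.2
```

Run:
```python
from h import *
print(readout.get_obs()["position"])
c=get_calibration("wrist"); p,d=grab_frame("wrist"); W=cloud(d,c); cv2.imwrite("pics/w6.png",p)
z=W[...,2]; m=mask(p,"amber",150,100)&(z>.012)&(z<.06)&(abs(W[...,1]+.317)<.035)&(abs(W[...,0]-.528)<.04)
q=W[m]; print(m.sum(),np.percentile(z[m],[5,50,95]),cv2.minEnclosingCircle(q[:,:2].astype(np.float32)))
t=q[q[:,2]>np.percentile(z[m],80)-.003]; A=np.c_[t[:,:2]-t[:,:2].mean(0),np.ones(len(t))]; print("slope",np.linalg.lstsq(A,t[:,2],rcond=None)[0])
```

```text
[ 0.52728452 -0.31766074  0.04454967]
7145 [0.03042168 0.04083962 0.04260217] ((0.5281842947006226, -0.3175976872444153), 0.025765690952539444)
slope [-0.0172756  -0.00215757  0.04129644]
```

View pics/w6.png

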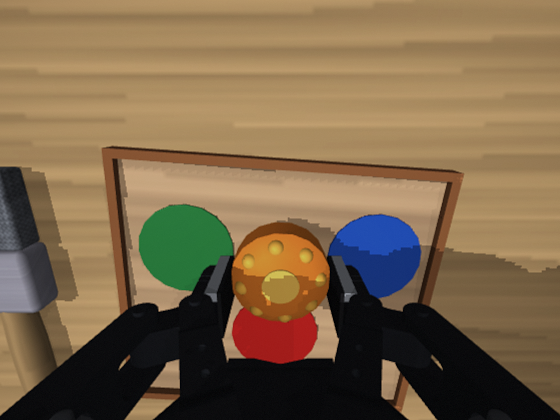

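The rosette is held level between the pads, with its top at .0426, so it rose with the tool. I carry it to the panel.

>>> {"api": "move_arm", "payload": {
  "steps": [
    {"claw": 0.45, "translation": [0, 0, -10], "dr": [0, 0, 0]},
    {"claw": 0.45, "translation": [0, 0, -15], "dr": [0, 0, 0]},
    {"claw": 0.45, "translation": [0, 0, -15], "dr": [0, 0, 0]},
    {"claw": 0.45, "translation": [-1, -10, 0], "dr": [0, 0, 0]},
    {"claw": 0.45, "translation": [-1, -20, 0], "dr": [0, 0, 0]},
    {"claw": 0.45, "translation": [-1, -26, 0], "dr": [0, 0, 0]},
    {"claw": 0.45, "translation": [-1, -26, 0], "dr": [0, 0, 0]},
    {"claw": 0.45, "translation": [-2, -26, 0], "dr": [0, 0, 0]},
    {"claw": 0.45, "translation": [-2, -26, 0], "dr": [0, 0, 0]},
    {"claw": 0.45, "translation": [-2, -26, 0], "dr": [0, 0, 0]},
    {"claw": 0.45, "translation": [-2, -26, 0], "dr": [0, 0, 0]},
    {"claw": 0.45, "translation": [-2, -26, 0], "dr": [0, 0, 0]},
    {"claw": 0.45, "translation": [-2, -26, 0], "dr": [0, 0, 0]},
    {"claw": 0.45, "translation": [-1, -26, 0], "dr": [0, 0, 0]},
    {"claw": 0.45, "translation": [-1, -26, 0], "dr": [0, 0, 0]},
    {"claw": 0.45, "translation": [0, -20, 0], "dr": [0, 0, 0]},
    {"claw": 0.45, "translation": [0, -10, 0], "dr": [0, 0, 0]},
    {"claw": 0.45, "translation": [0, 0, 0], "dr": [0, 0, 0]},
    {"claw": 0.45, "translation": [0, 0, 0], "dr": [0, 0, 0]},
    {"claw": 0.45, "translation": [0, 0, 0], "dr": [0, 0, 0]}
  ]
}}

```text
time_s: 32.7
position: [0.5095, 0.0011, 0.0842]
tool_rot: [0.0, 1.0, -0.001, -0.0]
contact_force: [-0.3, -0.7, -1.1]
width: 0.0483
grip_force: 31.2
```

>>> {"api": "move_arm", "payload": {
  "steps": [
    {"claw": 0.45, "translation": [0, -1, 10], "dr": [0, 0, 0]},
    {"claw": 0.45, "translation": [0, 0, 15], "dr": [0, 0, 0]},
    {"claw": 0.45, "translation": [0, 0, 12], "dr": [0, 0, 0]},
    {"claw": 0.45, "translation": [0, 0, 8], "dr": [0, 0, 0]},
    {"claw": 0.45, "translation": [0, 0, 4], "dr": [0, 0, 0]},
    {"claw": 0.45, "translation": [0, 0, 2], "dr": [0, 0, 0]},
    {"claw": 0.45, "translation": [0, 0, 0], "dr": [0, 0, 0]},
    {"claw": 0.45, "translation": [0, 0, 0], "dr": [0, 0, 0]},
    {"claw": 0.45, "translation": [0, 0, 0], "dr": [0, 0, 0]}
  ]
}}

```text
time_s: 33.6
position: [0.5099, 0.0034, 0.0337]
tool_rot: [0.0, 1.0, -0.001, 0.0]
contact_force: [-0.1, 0.0, -1.3]
width: 0.0485
grip_force: 31.2
```

Run:
```python
from h import *
print(readout.get_obs()["position"])
c=get_calibration("wrist"); p,d=grab_frame("wrist"); W=cloud(d,c); cv2.imwrite("pics/w7.png",p)
z=W[...,2]
for u,v in((205,260),(210,268),(215,275),(220,282),(352,260),(347,268),(343,275)): print(u,v,W[v,u].round(4))
```

```text
[0.50990009 0.00341619 0.03374834]
205 260 [0.5129 0.0437 0.009 ]
210 268 [0.5163 0.0373 0.024 ]
215 275 [0.5203 0.0316 0.0377]
220 282 [0.5202 0.0283 0.0433]
352 260 [ 0.5113 -0.0375  0.006 ]
347 268 [ 0.5164 -0.0304  0.0243]
343 275 [ 0.5203 -0.0254  0.0377]
```

View pics/w7.png

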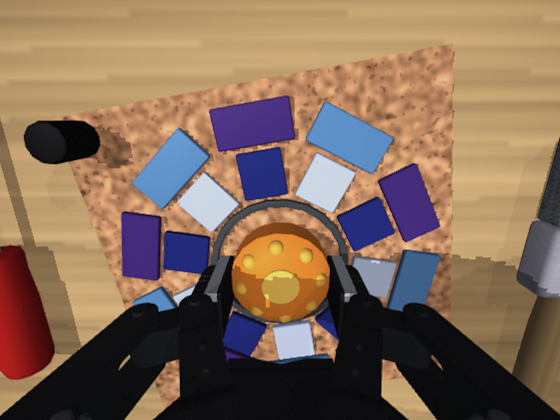

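The rosette (281,275) sits inside the ring with clearance. I lower the last 3 mm.

>>> {"api": "move_arm", "payload": {
  "steps": [
    {"claw": 0.45, "translation": [0, 0, 1], "dr": [0, 0, 0]},
    {"claw": 0.45, "translation": [0, 0, 1], "dr": [0, 0, 0]},
    {"claw": 0.45, "translation": [0, 0, 1], "dr": [0, 0, 0]},
    {"claw": 0.45, "translation": [0, 0, 0], "dr": [0, 0, 0]},
    {"claw": 0.45, "translation": [0, 0, 0], "dr": [0, 0, 0]}
  ]
}}

```text
time_s: 34.15
position: [0.5096, 0.0034, 0.0305]
tool_rot: [0.0, 1.0, -0.001, 0.0]
contact_force: [-2.3, -1.3, 4.9]
width: 0.0482
grip_force: 31.7
```

Contact felt at .0305, the pick height. Release and rise.

>>> {"api": "move_arm", "payload": {
  "steps": [
    {"claw": 0.6, "translation": [0, 0, 0], "dr": [0, 0, 0]},
    {"claw": 0.75, "translation": [0, 0, 0], "dr": [0, 0, 0]},
    {"claw": 0.75, "translation": [0, 0, 0], "dr": [0, 0, 0]},
    {"claw": 0.75, "translation": [0, 0, 0], "dr": [0, 0, 0]},
    {"claw": 0.75, "translation": [0, 0, -10], "dr": [0, 0, 0]},
    {"claw": 0.75, "translation": [0, 0, -20], "dr": [0, 0, 0]},
    {"claw": 0.72, "translation": [0, 0, -30], "dr": [0, 0, 0]},
    {"claw": 0.72, "translation": [0, 0, -40], "dr": [0, 0, 0]},
    {"claw": 0.72, "translation": [-10, 0, -40], "dr": [0, 0, 0]},
    {"claw": 0.72, "translation": [-20, 0, -35], "dr": [0, 0, 0]},
    {"claw": 0.72, "translation": [-10, 0, 0], "dr": [0, 0, 0]},
    {"claw": 0.72, "translation": [0, 0, 0], "dr": [0, 0, 0]},
    {"claw": 0.72, "translation": [0, 0, 0], "dr": [0, 0, 0]}
  ]
}}

```text
time_s: 35.45
position: [0.4694, 0.0034, 0.2049]
tool_rot: [0.0, 1.0, -0.001, -0.0]
contact_force: [0.1, -0.0, -0.6]
width: 0.0614
grip_force: 0.0
```

```bash
cat > ros.py <<'E'
from h import *
c=get_calibration("wrist"); o=readout.get_obs()["position"]; p,d=grab_frame("wrist"); W=cloud(d,c); z=W[...,2]
m=mask(p,"amber",190,140)&(z>.0125)&(z<.04)&(np.hypot(W[...,1]-.003,W[...,0]-.509)<.04)
q=W[m]; print(o,m.sum(),np.percentile(z[m],[5,50,98]),cv2.minEnclosingCircle(q[:,:2].astype(np.float32)))
hsv=cv2.cvtColor(p,cv2.COLOR_BGR2HSV); r=np.hypot(W[...,1]-.003,W[...,0]-.509)
k=(hsv[...,2]<95)&(hsv[...,1]<90)&(r>.03)&(r<.042)
v,u=np.nonzero(k); print("ring",cv2.fitEllipse(rays(np.c_[u,v],c,.010)[:,:2].astype(np.float32)))
E
python3 ros.py; python3 -c "
from jars import *
jars('scene')"
```

```text
[0.46937038 0.00340258 0.20485784] 1305 [0.02170435 0.02633514 0.02851729] ((0.509909987449646, 0.002394220093265176), 0.02480527013540268)
ring ((0.3011099696159363, 0.0007471267599612474), (0.2929563820362091, 0.4066190719604492), 88.40768432617188)
scene red 257 top 0.1199 [0.4804 0.2595] [0.04   0.0406]
scene green 264 top 0.1198 [0.4755 0.3488] [0.0396 0.0408]
scene blue 316 top 0.1193 [0.5715 0.2622] [0.0419 0.0409]
```

Rosette confirmed at (.510,.002) with its top at .028, and the jars still stand. Now I return the blue jar.

>>> {"api": "move_arm", "payload": {
  "newtons": 45,
  "steps": [
    {"claw": 0.72, "translation": [4, -12, 0], "dr": [0, 0, 0]},
    {"claw": 0.72, "translation": [10, -28, 0], "dr": [0, 0, 0]},
    {"claw": 0.72, "translation": [14, -35, 0], "dr": [0, 0, 0]},
    {"claw": 0.72, "translation": [14, -35, 0], "dr": [0, 0, 0]},
    {"claw": 0.72, "translation": [14, -35, 0], "dr": [0, 0, 0]},
    {"claw": 0.72, "translation": [14, -35, 0], "dr": [0, 0, 0]},
    {"claw": 0.72, "translation": [14, -35, 0], "dr": [0, 0, 0]},
    {"claw": 0.72, "translation": [10, -28, 0], "dr": [0, 0, 0]},
    {"claw": 0.72, "translation": [6, -16, 0], "dr": [0, 0, 0]},
    {"claw": 0.72, "translation": [0, 0, 0], "dr": [0, 0, 0]},
    {"claw": 0.72, "translation": [0, 0, 0], "dr": [0, 0, 0]},
    {"claw": 0.72, "translation": [0, 0, 0], "dr": [0, 0, 0]}
  ]
}}

```text
time_s: 36.75
position: [0.5699, 0.2615, 0.2049]
tool_rot: [0.0, 1.0, -0.001, -0.0]
contact_force: [0.2, 0.4, -0.1]
width: 0.0614
grip_force: 0.0
```

>>> {"api": "move_arm", "payload": {
  "steps": [
    {"claw": 0.72, "translation": [0, 0, 20], "dr": [0, 0, 0]},
    {"claw": 0.72, "translation": [0, 0, 20], "dr": [0, 0, 0]},
    {"claw": 0.72, "translation": [0, 0, 20], "dr": [0, 0, 0]},
    {"claw": 0.72, "translation": [0, 0, 20], "dr": [0, 0, 0]},
    {"claw": 0.72, "translation": [0, 0, 20], "dr": [0, 0, 0]},
    {"claw": 0.72, "translation": [0, 0, 14], "dr": [0, 0, 0]},
    {"claw": 0.72, "translation": [0, 0, 5], "dr": [0, 0, 0]},
    {"claw": 0.72, "translation": [0, 0, 0], "dr": [0, 0, 0]},
    {"claw": 0.72, "translation": [0, 0, 0], "dr": [0, 0, 0]},
    {"claw": 0.3, "translation": [0, 0, 0], "dr": [0, 0, 0]},
    {"claw": 0.3, "translation": [0, 0, 0], "dr": [0, 0, 0]},
    {"claw": 0.3, "translation": [0, 0, 0], "dr": [0, 0, 0]},
    {"claw": 0.3, "translation": [0, 0, 0], "dr": [0, 0, 0]},
    {"claw": 0.3, "translation": [0, 0, 0], "dr": [0, 0, 0]},
    {"claw": 0.3, "translation": [0, 0, 0], "dr": [0, 0, 0]}
  ]
}}

```text
time_s: 38.25
position: [0.5705, 0.2624, 0.0874]
tool_rot: [-0.0, 1.0, -0.001, 0.001]
contact_force: [-1.2, -1.1, 5.8]
width: 0.041
grip_force: 45.0
```

>>> {"api": "move_arm", "payload": {
  "steps": [
    {"claw": 0.3, "translation": [0, 0, -5], "dr": [0, 0, 0]},
    {"claw": 0.3, "translation": [0, 0, -10], "dr": [0, 0, 0]},
    {"claw": 0.3, "translation": [0, 0, -15], "dr": [0, 0, 0]},
    {"claw": 0.3, "translation": [0, 0, -15], "dr": [0, 0, 0]},
    {"claw": 0.3, "translation": [0, 0, -15], "dr": [0, 0, 0]},
    {"claw": 0.3, "translation": [0, 0, -10], "dr": [0, 0, 0]},
    {"claw": 0.3, "translation": [0, 0, -5], "dr": [0, 0, 0]},
    {"claw": 0.3, "translation": [0, 0, 0], "dr": [0, 0, 0]}
  ]
}}

```text
time_s: 39.05
position: [0.5702, 0.2625, 0.1621]
tool_rot: [-0.0, 1.0, -0.001, 0.001]
contact_force: [-0.5, -0.5, -2.6]
width: 0.0411
grip_force: 45.6
```

>>> {"api": "move_arm", "payload": {
  "steps": [
    {"claw": 0.3, "translation": [0, 15, 0], "dr": [0, 0, 0]},
    {"claw": 0.3, "translation": [0, 30, 0], "dr": [0, 0, 0]},
    {"claw": 0.3, "translation": [-3, 36, 0], "dr": [0, 0, 0]},
    {"claw": 0.3, "translation": [-3, 36, 0], "dr": [0, 0, 0]},
    {"claw": 0.3, "translation": [-3, 36, 0], "dr": [0, 0, 0]},
    {"claw": 0.3, "translation": [-3, 36, 0], "dr": [0, 0, 0]},
    {"claw": 0.3, "translation": [-3, 36, 0], "dr": [0, 0, 0]},
    {"claw": 0.3, "translation": [-3, 36, 0], "dr": [0, 0, 0]},
    {"claw": 0.3, "translation": [-3, 36, 0], "dr": [0, 0, 0]},
    {"claw": 0.3, "translation": [-3, 36, 0], "dr": [0, 0, 0]},
    {"claw": 0.3, "translation": [-3, 36, 0], "dr": [0, 0, 0]},
    {"claw": 0.3, "translation": [-3, 36, 0], "dr": [0, 0, 0]},
    {"claw": 0.3, "translation": [-3, 36, 0], "dr": [0, 0, 0]},
    {"claw": 0.3, "translation": [-3, 36, 0], "dr": [0, 0, 0]},
    {"claw": 0.3, "translation": [-3, 36, 0], "dr": [0, 0, 0]},
    {"claw": 0.3, "translation": [-3, 36, 0], "dr": [0, 0, 0]},
    {"claw": 0.3, "translation": [-1, 36, 0], "dr": [0, 0, 0]},
    {"claw": 0.3, "translation": [0, 30, 0], "dr": [0, 0, 0]},
    {"claw": 0.3, "translation": [0, 20, 0], "dr": [0, 0, 0]},
    {"claw": 0.3, "translation": [0, 0, 0], "dr": [0, 0, 0]}
  ]
}}

```text
time_s: 41.05
position: [0.5233, -0.377, 0.16]
tool_rot: [0.0, 1.0, -0.003, -0.001]
contact_force: [-0.5, -0.4, -2.6]
width: 0.041
grip_force: 45.8
```

>>> {"api": "move_arm", "payload": {
  "steps": [
    {"claw": 0.3, "translation": [0, 0, 0], "dr": [0, 0, 0]},
    {"claw": 0.3, "translation": [0, 0, 10], "dr": [0, 0, 0]},
    {"claw": 0.3, "translation": [0, 0, 15], "dr": [0, 0, 0]},
    {"claw": 0.3, "translation": [0, 0, 15], "dr": [0, 0, 0]},
    {"claw": 0.3, "translation": [0, 0, 15], "dr": [0, 0, 0]},
    {"claw": 0.3, "translation": [0, 0, 7], "dr": [0, 0, 0]},
    {"claw": 0.3, "translation": [0, 0, 2], "dr": [0, 0, 0]},
    {"claw": 0.3, "translation": [0, 0, 0], "dr": [0, 0, 0]},
    {"claw": 0.3, "translation": [0, 0, 0], "dr": [0, 0, 0]},
    {"claw": 0.3, "translation": [0, 0, 0], "dr": [0, 0, 0]}
  ]
}}

```text
time_s: 42.05
position: [0.5265, -0.3728, 0.0981]
tool_rot: [0.0, 1.0, -0.001, 0.001]
contact_force: [-0.6, -0.2, -1.7]
width: 0.0408
grip_force: 45.8
```

>>> {"api": "move_arm", "payload": {
  "steps": [
    {"claw": 0.3, "translation": [0, 0, 3], "dr": [0, 0, 0]},
    {"claw": 0.3, "translation": [0, 0, 2], "dr": [0, 0, 0]},
    {"claw": 0.3, "translation": [0, 0, 1], "dr": [0, 0, 0]},
    {"claw": 0.3, "translation": [0, 0, 1], "dr": [0, 0, 0]},
    {"claw": 0.3, "translation": [0, 0, 0], "dr": [0, 0, 0]},
    {"claw": 0.3, "translation": [0, 0, 0], "dr": [0, 0, 0]}
  ]
}}

```text
time_s: 42.65
position: [0.5263, -0.3727, 0.0914]
tool_rot: [0.0, 1.0, -0.001, 0.0]
contact_force: [-3.3, 1.4, 7.4]
width: 0.0406
grip_force: 46.4
```

>>> {"api": "move_arm", "payload": {
  "steps": [
    {"claw": 0.6, "translation": [0, 0, 0], "dr": [0, 0, 0]},
    {"claw": 0.72, "translation": [0, 0, 0], "dr": [0, 0, 0]},
    {"claw": 0.72, "translation": [0, 0, 0], "dr": [0, 0, 0]},
    {"claw": 0.72, "translation": [0, 0, -10], "dr": [0, 0, 0]},
    {"claw": 0.72, "translation": [0, 0, -20], "dr": [0, 0, 0]},
    {"claw": 0.72, "translation": [0, 0, -30], "dr": [0, 0, 0]},
    {"claw": 0.72, "translation": [0, 0, -30], "dr": [0, 0, 0]},
    {"claw": 0.72, "translation": [0, 0, -26], "dr": [0, 0, 0]}
  ]
}}

```text
time_s: 43.45
position: [0.5264, -0.3727, 0.2089]
tool_rot: [0.0, 1.0, -0.001, 0.001]
contact_force: [0.8, 0.7, -1.1]
width: 0.0614
grip_force: 0.0
```

>>> {"api": "move_arm", "payload": {
  "steps": [
    {"claw": 0.72, "translation": [-2, -15, 0], "dr": [0, 0, 0]},
    {"claw": 0.72, "translation": [-3, -30, 0], "dr": [0, 0, 0]},
    {"claw": 0.72, "translation": [-3, -36, 0], "dr": [0, 0, 0]},
    {"claw": 0.72, "translation": [-3, -36, 0], "dr": [0, 0, 0]},
    {"claw": 0.72, "translation": [-3, -36, 0], "dr": [0, 0, 0]},
    {"claw": 0.72, "translation": [-3, -36, 0], "dr": [0, 0, 0]},
    {"claw": 0.72, "translation": [-3, -36, 0], "dr": [0, 0, 0]},
    {"claw": 0.72, "translation": [-3, -36, 0], "dr": [0, 0, 0]},
    {"claw": 0.72, "translation": [-3, -36, 0], "dr": [0, 0, 0]},
    {"claw": 0.72, "translation": [-3, -36, 0], "dr": [0, 0, 0]},
    {"claw": 0.72, "translation": [-3, -36, 0], "dr": [0, 0, 0]},
    {"claw": 0.72, "translation": [-3, -36, 0], "dr": [0, 0, 0]},
    {"claw": 0.72, "translation": [-3, -36, 0], "dr": [0, 0, 0]},
    {"claw": 0.72, "translation": [-3, -36, 0], "dr": [0, 0, 0]},
    {"claw": 0.72, "translation": [-3, -36, 0], "dr": [0, 0, 0]},
    {"claw": 0.72, "translation": [-3, -36, 0], "dr": [0, 0, 0]},
    {"claw": 0.72, "translation": [-1, -36, 0], "dr": [0, 0, 0]},
    {"claw": 0.72, "translation": [0, -30, 0], "dr": [0, 0, 0]},
    {"claw": 0.72, "translation": [0, -15, 0], "dr": [0, 0, 0]},
    {"claw": 0.72, "translation": [0, 0, 0], "dr": [0, 0, 0]}
  ]
}}

```text
time_s: 45.45
position: [0.4776, 0.2601, 0.2063]
tool_rot: [-0.0, 1.0, 0.001, -0.0]
contact_force: [-0.3, 0.4, -0.5]
width: 0.0615
grip_force: 0.0
```

>>> {"api": "move_arm", "payload": {
  "steps": [
    {"claw": 0.72, "translation": [0, 0, 0], "dr": [0, 0, 0]},
    {"claw": 0.72, "translation": [0, 0, 0], "dr": [0, 0, 0]}
  ]
}}

```text
time_s: 45.65
position: [0.4791, 0.2561, 0.2062]
tool_rot: [0.0, 1.0, -0.001, 0.0]
contact_force: [-1.0, -0.7, 0.2]
width: 0.0615
grip_force: 0.0
```

```bash
python3 -c "
from jars import *
jars('scene');jars('side')"
```

```text
scene red 256 top 0.12 [0.4799 0.2593] [0.0397 0.0402]
scene green 265 top 0.12 [0.4761 0.3498] [0.0404 0.0414]
scene blue 194 top 0.1229 [ 0.5278 -0.369 ] [0.0404 0.0392]
side red 146 top 0.1196 [0.4779 0.2568] [0.0405 0.0378]
side green 32 top 0.1156 [0.4759 0.3367] [0.0361 0.0219]
side blue 609 top 0.1244 [ 0.5264 -0.3752] [0.0414 0.039 ]
```

Blue is back where it started. Now red.

>>> {"api": "move_arm", "payload": {
  "steps": [
    {"claw": 0.72, "translation": [0, -1, 20], "dr": [0, 0, 0]},
    {"claw": 0.72, "translation": [0, 0, 20], "dr": [0, 0, 0]},
    {"claw": 0.72, "translation": [0, 0, 20], "dr": [0, 0, 0]},
    {"claw": 0.72, "translation": [0, 0, 20], "dr": [0, 0, 0]},
    {"claw": 0.72, "translation": [0, 0, 20], "dr": [0, 0, 0]},
    {"claw": 0.72, "translation": [0, 0, 14], "dr": [0, 0, 0]},
    {"claw": 0.72, "translation": [0, 0, 5], "dr": [0, 0, 0]},
    {"claw": 0.72, "translation": [0, 0, 0], "dr": [0, 0, 0]},
    {"claw": 0.72, "translation": [0, 0, 0], "dr": [0, 0, 0]},
    {"claw": 0.3, "translation": [0, 0, 0], "dr": [0, 0, 0]},
    {"claw": 0.3, "translation": [0, 0, 0], "dr": [0, 0, 0]},
    {"claw": 0.3, "translation": [0, 0, 0], "dr": [0, 0, 0]},
    {"claw": 0.3, "translation": [0, 0, 0], "dr": [0, 0, 0]},
    {"claw": 0.3, "translation": [0, 0, 0], "dr": [0, 0, 0]},
    {"claw": 0.3, "translation": [0, 0, 0], "dr": [0, 0, 0]}
  ]
}}

```text
time_s: 47.25
position: [0.4795, 0.2586, 0.0883]
tool_rot: [-0.0, 1.0, -0.001, 0.001]
contact_force: [-1.0, -1.4, 5.5]
width: 0.0406
grip_force: 45.0
```

>>> {"api": "move_arm", "payload": {
  "steps": [
    {"claw": 0.3, "translation": [0, 0, -5], "dr": [0, 0, 0]},
    {"claw": 0.3, "translation": [0, 0, -10], "dr": [0, 0, 0]},
    {"claw": 0.3, "translation": [0, 0, -15], "dr": [0, 0, 0]},
    {"claw": 0.3, "translation": [0, 0, -15], "dr": [0, 0, 0]},
    {"claw": 0.3, "translation": [0, 0, -15], "dr": [0, 0, 0]},
    {"claw": 0.3, "translation": [0, 0, -10], "dr": [0, 0, 0]},
    {"claw": 0.3, "translation": [0, 0, -5], "dr": [0, 0, 0]},
    {"claw": 0.3, "translation": [0, 0, 0], "dr": [0, 0, 0]}
  ]
}}

```text
time_s: 48.05
position: [0.4791, 0.2586, 0.163]
tool_rot: [-0.0, 1.0, -0.001, 0.001]
contact_force: [0.1, -0.4, -1.5]
width: 0.0412
grip_force: 45.6
```

>>> {"api": "move_arm", "payload": {
  "steps": [
    {"claw": 0.3, "translation": [-1, 15, 0], "dr": [0, 0, 0]},
    {"claw": 0.3, "translation": [-1, 25, 0], "dr": [0, 0, 0]},
    {"claw": 0.3, "translation": [-1, 33, 0], "dr": [0, 0, 0]},
    {"claw": 0.3, "translation": [-1, 33, 0], "dr": [0, 0, 0]},
    {"claw": 0.3, "translation": [-1, 33, 0], "dr": [0, 0, 0]},
    {"claw": 0.3, "translation": [-1, 33, 0], "dr": [0, 0, 0]},
    {"claw": 0.3, "translation": [0, 33, 0], "dr": [0, 0, 0]},
    {"claw": 0.3, "translation": [0, 33, 0], "dr": [0, 0, 0]},
    {"claw": 0.3, "translation": [0, 33, 0], "dr": [0, 0, 0]},
    {"claw": 0.3, "translation": [0, 33, 0], "dr": [0, 0, 0]},
    {"claw": 0.3, "translation": [0, 33, 0], "dr": [0, 0, 0]},
    {"claw": 0.3, "translation": [0, 33, 0], "dr": [0, 0, 0]},
    {"claw": 0.3, "translation": [0, 33, 0], "dr": [0, 0, 0]},
    {"claw": 0.3, "translation": [0, 33, 0], "dr": [0, 0, 0]},
    {"claw": 0.3, "translation": [0, 33, 0], "dr": [0, 0, 0]},
    {"claw": 0.3, "translation": [0, 33, 0], "dr": [0, 0, 0]},
    {"claw": 0.3, "translation": [0, 33, 0], "dr": [0, 0, 0]},
    {"claw": 0.3, "translation": [0, 25, 0], "dr": [0, 0, 0]},
    {"claw": 0.3, "translation": [0, 14, 0], "dr": [0, 0, 0]},
    {"claw": 0.3, "translation": [0, 0, 0], "dr": [0, 0, 0]}
  ]
}}

```text
time_s: 50.05
position: [0.4715, -0.3169, 0.1616]
tool_rot: [-0.0, 1.0, -0.002, -0.001]
contact_force: [-0.1, -0.2, -1.6]
width: 0.0409
grip_force: 45.8
```

>>> {"api": "move_arm", "payload": {
  "steps": [
    {"claw": 0.3, "translation": [0, 0, 0], "dr": [0, 0, 0]},
    {"claw": 0.3, "translation": [0, 0, 10], "dr": [0, 0, 0]},
    {"claw": 0.3, "translation": [0, 0, 15], "dr": [0, 0, 0]},
    {"claw": 0.3, "translation": [0, 0, 15], "dr": [0, 0, 0]},
    {"claw": 0.3, "translation": [0, 0, 15], "dr": [0, 0, 0]},
    {"claw": 0.3, "translation": [0, 0, 7], "dr": [0, 0, 0]},
    {"claw": 0.3, "translation": [0, 0, 2], "dr": [0, 0, 0]},
    {"claw": 0.3, "translation": [0, 0, 0], "dr": [0, 0, 0]},
    {"claw": 0.3, "translation": [0, 0, 0], "dr": [0, 0, 0]},
    {"claw": 0.3, "translation": [0, 0, 0], "dr": [0, 0, 0]}
  ]
}}

```text
time_s: 51.05
position: [0.4725, -0.3158, 0.099]
tool_rot: [0.0, 1.0, -0.001, 0.0]
contact_force: [0.1, 0.1, -1.2]
width: 0.0414
grip_force: 45.8
```

>>> {"api": "move_arm", "payload": {
  "steps": [
    {"claw": 0.3, "translation": [0, 0, 3], "dr": [0, 0, 0]},
    {"claw": 0.3, "translation": [0, 0, 2], "dr": [0, 0, 0]},
    {"claw": 0.3, "translation": [0, 0, 1], "dr": [0, 0, 0]},
    {"claw": 0.3, "translation": [0, 0, 1], "dr": [0, 0, 0]},
    {"claw": 0.3, "translation": [0, 0, 0], "dr": [0, 0, 0]},
    {"claw": 0.3, "translation": [0, 0, 0], "dr": [0, 0, 0]}
  ]
}}

```text
time_s: 51.65
position: [0.4724, -0.3156, 0.0923]
tool_rot: [0.0, 1.0, -0.001, 0.0]
contact_force: [-2.9, 2.3, 8.6]
width: 0.0409
grip_force: 46.6
```

>>> {"api": "move_arm", "payload": {
  "steps": [
    {"claw": 0.6, "translation": [0, 0, 0], "dr": [0, 0, 0]},
    {"claw": 0.72, "translation": [0, 0, 0], "dr": [0, 0, 0]},
    {"claw": 0.72, "translation": [0, 0, 0], "dr": [0, 0, 0]},
    {"claw": 0.72, "translation": [0, 0, -10], "dr": [0, 0, 0]},
    {"claw": 0.72, "translation": [0, 0, -20], "dr": [0, 0, 0]},
    {"claw": 0.72, "translation": [0, 0, -30], "dr": [0, 0, 0]},
    {"claw": 0.72, "translation": [0, 0, -30], "dr": [0, 0, 0]},
    {"claw": 0.72, "translation": [0, 0, -26], "dr": [0, 0, 0]}
  ]
}}

```text
time_s: 52.45
position: [0.4724, -0.3156, 0.2098]
tool_rot: [0.0, 1.0, -0.001, 0.001]
contact_force: [0.5, 0.3, 0.7]
width: 0.0612
grip_force: 0.0
```

>>> {"api": "move_arm", "payload": {
  "steps": [
    {"claw": 0.72, "translation": [0, -15, 0], "dr": [0, 0, 0]},
    {"claw": 0.72, "translation": [0, -30, 0], "dr": [0, 0, 0]},
    {"claw": 0.72, "translation": [0, -38, 0], "dr": [0, 0, 0]},
    {"claw": 0.72, "translation": [0, -38, 0], "dr": [0, 0, 0]},
    {"claw": 0.72, "translation": [0, -38, 0], "dr": [0, 0, 0]},
    {"claw": 0.72, "translation": [0, -38, 0], "dr": [0, 0, 0]},
    {"claw": 0.72, "translation": [0, -38, 0], "dr": [0, 0, 0]},
    {"claw": 0.72, "translation": [0, -38, 0], "dr": [0, 0, 0]},
    {"claw": 0.72, "translation": [0, -38, 0], "dr": [0, 0, 0]},
    {"claw": 0.72, "translation": [0, -38, 0], "dr": [0, 0, 0]},
    {"claw": 0.72, "translation": [0, -38, 0], "dr": [0, 0, 0]},
    {"claw": 0.72, "translation": [0, -38, 0], "dr": [0, 0, 0]},
    {"claw": 0.72, "translation": [0, -38, 0], "dr": [0, 0, 0]},
    {"claw": 0.72, "translation": [0, -38, 0], "dr": [0, 0, 0]},
    {"claw": 0.72, "translation": [0, -38, 0], "dr": [0, 0, 0]},
    {"claw": 0.72, "translation": [0, -38, 0], "dr": [0, 0, 0]},
    {"claw": 0.72, "translation": [0, -38, 0], "dr": [0, 0, 0]},
    {"claw": 0.72, "translation": [0, -30, 0], "dr": [0, 0, 0]},
    {"claw": 0.72, "translation": [0, -17, 0], "dr": [0, 0, 0]},
    {"claw": 0.72, "translation": [0, 0, 0], "dr": [0, 0, 0]}
  ]
}}

```text
time_s: 54.45
position: [0.4713, 0.3493, 0.2071]
tool_rot: [-0.001, 1.0, 0.001, -0.001]
contact_force: [-0.0, -0.6, 0.1]
width: 0.0615
grip_force: 0.0
```

>>> {"api": "move_arm", "payload": {
  "steps": [
    {"claw": 0.72, "translation": [0, 0, 0], "dr": [0, 0, 0]},
    {"claw": 0.72, "translation": [0, 0, 0], "dr": [0, 0, 0]}
  ]
}}

```text
time_s: 54.65
position: [0.4733, 0.3453, 0.2072]
tool_rot: [0.0, 1.0, -0.001, 0.0]
contact_force: [-0.0, -0.2, 0.4]
width: 0.0617
grip_force: 0.0
```

```bash
python3 -c "
from jars import *
jars('scene');jars('side')"
```

```text
scene red 177 top 0.1239 [ 0.4707 -0.3131] [0.0431 0.0379]
scene green 264 top 0.1201 [0.4754 0.3487] [0.0397 0.0416]
scene blue 192 top 0.1228 [ 0.5268 -0.3697] [0.0408 0.039 ]
side red 536 top 0.1245 [ 0.4717 -0.3171] [0.0416 0.0419]
side green 100 top 0.1195 [0.4737 0.3424] [0.0351 0.0359]
side blue 608 top 0.1245 [ 0.5263 -0.3755] [0.0401 0.0405]
```

>>> {"api": "move_arm", "payload": {
  "steps": [
    {"claw": 0.72, "translation": [0, -1, 20], "dr": [0, 0, 0]},
    {"claw": 0.72, "translation": [0, 0, 20], "dr": [0, 0, 0]},
    {"claw": 0.72, "translation": [0, 0, 20], "dr": [0, 0, 0]},
    {"claw": 0.72, "translation": [0, 0, 20], "dr": [0, 0, 0]},
    {"claw": 0.72, "translation": [0, 0, 20], "dr": [0, 0, 0]},
    {"claw": 0.72, "translation": [0, 0, 15], "dr": [0, 0, 0]},
    {"claw": 0.72, "translation": [0, 0, 5], "dr": [0, 0, 0]},
    {"claw": 0.72, "translation": [0, 0, 0], "dr": [0, 0, 0]},
    {"claw": 0.72, "translation": [0, 0, 0], "dr": [0, 0, 0]},
    {"claw": 0.3, "translation": [0, 0, 0], "dr": [0, 0, 0]},
    {"claw": 0.3, "translation": [0, 0, 0], "dr": [0, 0, 0]},
    {"claw": 0.3, "translation": [0, 0, 0], "dr": [0, 0, 0]},
    {"claw": 0.3, "translation": [0, 0, 0], "dr": [0, 0, 0]},
    {"claw": 0.3, "translation": [0, 0, 0], "dr": [0, 0, 0]},
    {"claw": 0.3, "translation": [0, 0, 0], "dr": [0, 0, 0]}
  ]
}}

```text
time_s: 56.25
position: [0.4735, 0.3479, 0.0883]
tool_rot: [-0.0, 1.0, -0.001, 0.001]
contact_force: [-0.6, -0.8, 6.4]
width: 0.0412
grip_force: 45.9
```

>>> {"api": "move_arm", "payload": {
  "steps": [
    {"claw": 0.3, "translation": [0, 0, -5], "dr": [0, 0, 0]},
    {"claw": 0.3, "translation": [0, 0, -10], "dr": [0, 0, 0]},
    {"claw": 0.3, "translation": [0, 0, -15], "dr": [0, 0, 0]},
    {"claw": 0.3, "translation": [0, 0, -15], "dr": [0, 0, 0]},
    {"claw": 0.3, "translation": [0, 0, -15], "dr": [0, 0, 0]},
    {"claw": 0.3, "translation": [0, 0, -10], "dr": [0, 0, 0]},
    {"claw": 0.3, "translation": [0, 0, -5], "dr": [0, 0, 0]},
    {"claw": 0.3, "translation": [0, 0, 0], "dr": [0, 0, 0]}
  ]
}}

```text
time_s: 57.05
position: [0.4732, 0.3476, 0.163]
tool_rot: [-0.0, 1.0, -0.001, 0.001]
contact_force: [-0.2, -0.1, -1.8]
width: 0.0412
grip_force: 45.7
```

>>> {"api": "move_arm", "payload": {
  "steps": [
    {"claw": 0.3, "translation": [3, 15, 0], "dr": [0, 0, 0]},
    {"claw": 0.3, "translation": [3, 25, 0], "dr": [0, 0, 0]},
    {"claw": 0.3, "translation": [3, 35, 0], "dr": [0, 0, 0]},
    {"claw": 0.3, "translation": [3, 35, 0], "dr": [0, 0, 0]},
    {"claw": 0.3, "translation": [3, 35, 0], "dr": [0, 0, 0]},
    {"claw": 0.3, "translation": [3, 35, 0], "dr": [0, 0, 0]},
    {"claw": 0.3, "translation": [3, 35, 0], "dr": [0, 0, 0]},
    {"claw": 0.3, "translation": [3, 35, 0], "dr": [0, 0, 0]},
    {"claw": 0.3, "translation": [3, 35, 0], "dr": [0, 0, 0]},
    {"claw": 0.3, "translation": [3, 35, 0], "dr": [0, 0, 0]},
    {"claw": 0.3, "translation": [3, 35, 0], "dr": [0, 0, 0]},
    {"claw": 0.3, "translation": [3, 35, 0], "dr": [0, 0, 0]},
    {"claw": 0.3, "translation": [3, 35, 0], "dr": [0, 0, 0]},
    {"claw": 0.3, "translation": [3, 35, 0], "dr": [0, 0, 0]},
    {"claw": 0.3, "translation": [3, 35, 0], "dr": [0, 0, 0]},
    {"claw": 0.3, "translation": [3, 35, 0], "dr": [0, 0, 0]},
    {"claw": 0.3, "translation": [3, 35, 0], "dr": [0, 0, 0]},
    {"claw": 0.3, "translation": [3, 28, 0], "dr": [0, 0, 0]},
    {"claw": 0.3, "translation": [3, 17, 0], "dr": [0, 0, 0]},
    {"claw": 0.3, "translation": [0, 0, 0], "dr": [0, 0, 0]}
  ]
}}

```text
time_s: 59.05
position: [0.5281, -0.2656, 0.1615]
tool_rot: [0.0, 1.0, -0.003, -0.001]
contact_force: [0.4, 1.1, -2.5]
width: 0.0411
grip_force: 45.9
```

>>> {"api": "move_arm", "payload": {
  "steps": [
    {"claw": 0.3, "translation": [0, 0, 0], "dr": [0, 0, 0]},
    {"claw": 0.3, "translation": [0, 0, 10], "dr": [0, 0, 0]},
    {"claw": 0.3, "translation": [0, 0, 15], "dr": [0, 0, 0]},
    {"claw": 0.3, "translation": [0, 0, 15], "dr": [0, 0, 0]},
    {"claw": 0.3, "translation": [0, 0, 15], "dr": [0, 0, 0]},
    {"claw": 0.3, "translation": [0, 0, 7], "dr": [0, 0, 0]},
    {"claw": 0.3, "translation": [0, 0, 2], "dr": [0, 0, 0]},
    {"claw": 0.3, "translation": [0, 0, 0], "dr": [0, 0, 0]},
    {"claw": 0.3, "translation": [0, 0, 0], "dr": [0, 0, 0]},
    {"claw": 0.3, "translation": [0, 0, 0], "dr": [0, 0, 0]}
  ]
}}

```text
time_s: 60.05
position: [0.5296, -0.2628, 0.099]
tool_rot: [0.0, 1.0, -0.001, 0.001]
contact_force: [-0.2, 0.3, -1.6]
width: 0.0412
grip_force: 45.9
```

>>> {"api": "move_arm", "payload": {
  "steps": [
    {"claw": 0.3, "translation": [0, 0, 3], "dr": [0, 0, 0]},
    {"claw": 0.3, "translation": [0, 0, 2], "dr": [0, 0, 0]},
    {"claw": 0.3, "translation": [0, 0, 1], "dr": [0, 0, 0]},
    {"claw": 0.3, "translation": [0, 0, 1], "dr": [0, 0, 0]},
    {"claw": 0.3, "translation": [0, 0, 0], "dr": [0, 0, 0]},
    {"claw": 0.3, "translation": [0, 0, 0], "dr": [0, 0, 0]}
  ]
}}

```text
time_s: 60.65
position: [0.5294, -0.2626, 0.0924]
tool_rot: [0.0, 1.0, -0.001, 0.0]
contact_force: [-3.2, 1.2, 8.8]
width: 0.0408
grip_force: 47.0
```

>>> {"api": "move_arm", "payload": {
  "steps": [
    {"claw": 0.6, "translation": [0, 0, 0], "dr": [0, 0, 0]},
    {"claw": 0.72, "translation": [0, 0, 0], "dr": [0, 0, 0]},
    {"claw": 0.72, "translation": [0, 0, 0], "dr": [0, 0, 0]},
    {"claw": 0.72, "translation": [0, 0, -10], "dr": [0, 0, 0]},
    {"claw": 0.72, "translation": [0, 0, -20], "dr": [0, 0, 0]},
    {"claw": 0.72, "translation": [0, 0, -30], "dr": [0, 0, 0]},
    {"claw": 0.72, "translation": [0, 0, -30], "dr": [0, 0, 0]},
    {"claw": 0.72, "translation": [0, 0, -30], "dr": [0, 0, 0]},
    {"claw": 0.72, "translation": [-20, -20, 0], "dr": [0, 0, 0]},
    {"claw": 0.72, "translation": [-35, -20, 0], "dr": [0, 0, 0]},
    {"claw": 0.72, "translation": [-25, -10, 0], "dr": [0, 0, 0]},
    {"claw": 0.72, "translation": [0, 0, 0], "dr": [0, 0, 0]},
    {"claw": 0.72, "translation": [0, 0, 0], "dr": [0, 0, 0]},
    {"claw": 0.72, "translation": [0, 0, 0], "dr": [0, 0, 0]}
  ]
}}

```text
time_s: 62.05
position: [0.4501, -0.2129, 0.2118]
tool_rot: [0.0, 1.0, -0.001, 0.0]
contact_force: [-0.1, 0.7, -0.1]
width: 0.0617
grip_force: 0.0
```

```bash
python3 -c "
from jars import *
p,W=jars(); jars('scene');jars('side'); s,_=grab_frame('scene'); cv2.imwrite('pics/end.png',s)"
```

```text
wrist red 2490 top 0.123 [ 0.4703 -0.3166] [0.0423 0.0419]
wrist green 3053 top 0.1231 [ 0.529  -0.2632] [0.0416 0.041 ]
wrist blue 3174 top 0.123 [ 0.5249 -0.3732] [0.0418 0.0416]
scene red 187 top 0.124 [ 0.4713 -0.3137] [0.0423 0.0397]
scene green 207 top 0.1239 [ 0.531  -0.2598] [0.0452 0.0385]
scene blue 197 top 0.1228 [ 0.5266 -0.37  ] [0.0424 0.0377]
side red 534 top 0.1244 [ 0.4718 -0.317 ] [0.0418 0.0411]
side green 383 top 0.1244 [ 0.5302 -0.2655] [0.0371 0.0393]
side blue 614 top 0.1246 [ 0.5263 -0.3745] [0.0413 0.039 ]
```

View pics/end.png

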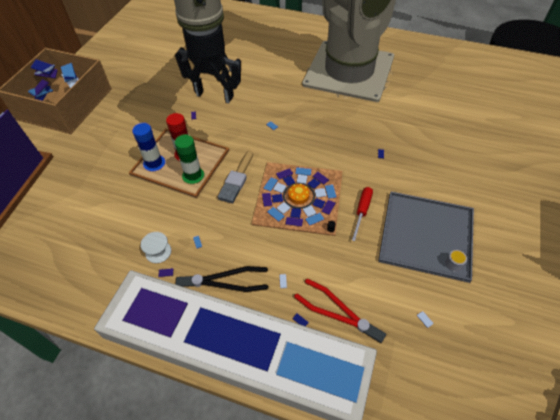

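The jars stand on their own discs at (148,150), (178,133) and (188,160). The rosette lies in the ring at (299,194), and the tin and weight are unmoved. I hand in.

```bash
python3 -c "
from bench import robot; print(robot.hand_in())"
```

```text
the job is handed in; nothing more can be done
None
```

The job is handed in with no verdict returned: by the last camera checks the rosette lies flat in the panel's opening, all three jars stand on their own discs within about 3 mm, the tin and weight look unmoved, and it took about 62 s of the 147 s allowed.

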